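# Ready the bedside for the night

## Task

Make the bedside ready for the night: stack all the pocket books lying about into one squared-up pile, flat on the leather mat, and rest the folded glasses on top of the pile. Fold the lamp's light panel down to 45 degrees above its base, and when everything else is done, last of all turn the dimmer down to the night mark, the round dot on its scale. Leave the mug, clock and jar where they stand.

Things in the scene. Friction and masses are not known exactly. Their poses are not given: they have to be found in the camera images.
- mat: Dark brown leather mat fixed on the bedside console, without a rim, 230 x 170 mm, 4 mm thick. Origin: centre of its underside; x along its long side, z up. Books laid on it rest 4 mm above the console.
- book1: Loose hard-cover pocket book, dark grey cover, 104 x 64 mm and 18 mm thick, lying flat; may be absent. Origin: the middle of the book, half way through its thickness; x along the 104 mm side, y along the 64 mm side, z out of the front cover (up at the start; either cover may end up on top).
- book2: Loose hard-cover pocket book, card brown cover, 104 x 64 mm and 20 mm thick, lying flat; may be absent. Origin: the middle of the book, half way through its thickness; x along the 104 mm side, y along the 64 mm side, z out of the front cover (up at the start; either cover may end up on top).
- book3: Loose hard-cover pocket book, dark navy cover, 104 x 64 mm and 22 mm thick, lying flat; may be absent. Origin: the middle of the book, half way through its thickness; x along the 104 mm side, y along the 64 mm side, z out of the front cover (up at the start; either cover may end up on top).
- book4: Loose hard-cover pocket book, stone beige cover, 104 x 64 mm and 24 mm thick, lying flat; may be absent. Origin: the middle of the book, half way through its thickness; x along the 104 mm side, y along the 64 mm side, z out of the front cover (up at the start; either cover may end up on top).
- book5: Loose hard-cover pocket book, dark brown cover, 104 x 64 mm and 24 mm thick, lying flat; may be absent. Origin: the middle of the book, half way through its thickness; x along the 104 mm side, y along the 64 mm side, z out of the front cover (up at the start; either cover may end up on top).
- glasses: Folded black reading glasses, loose, 45 g, standing on lower rims and ear tips: 129 wide (x) x 32 deep (y) x 38 mm high. Origin: centre of the underside, z up. Pinch across the 32 mm depth at the middle from above: there the bridge (y = -14 mm) and the folded temple bars (y = +14 mm), 4 mm thick, lie 24 to 33 mm above the underside.
- lamp: Folding bedside lamp with a weighted base that does not move: grey slab 250 (x) x 110 (y) x 24 mm high. Origin: centre of its underside, z up. The hinge of the light panel crosses the middle of the base; the dimmer dial is on the -x half, 80 mm from the hinge; the panel folds down over the +x half.
- panel (a joint): Angle (rad) of the lamp's light panel above the base: 0 flat on the base, 1.57 upright, stop at 1.75; starts nearly upright. Aluminium plate, 115 mm long from the hinge, 60 mm wide, 10 mm thick, pale diffuser on the side that folds down. Push it with a fingertip or pinch its free edge; a stiff friction hinge (0.22 N m, 2 N at the edge) keeps it where it is left.
- panel_hinge (a point): Point on the hinge axis of the light panel, at the panel's middle, 31 mm above the underside of the lamp base. Axes as lamp; the hinge axis is its y, and the panel lies along +x when flat.
- panel_edge (a point): Middle of the free edge of the light panel, 115 mm from the hinge axis, half way through its thickness. Turns with the panel: x points from the hinge to the edge, z out of the panel's back (the side without the diffuser, facing the dial when upright).
- dimmer (a joint): Angle (rad) of the dimmer dial: 0 at the off stop, growing clockwise seen from above (brighter) to 4.71 at the bright stop. Seven scale marks, one every 0.785 rad from 0: white lines, but the second, at 0.785, is a white round dot: the night mark. The dial stays where it is left (friction 0.03 N m).
- dimmer_grip (a point): Point on the vertical axis of the dimmer dial at the height to grip, 43 mm above the underside of the lamp base. Black grip bar 38 mm long, 12 mm wide, from 12 mm below to 8 mm above this point, on a round skirt of 42 mm diameter. x points along the bar to the end with the white pointer line.
- night_mark (a point): Centre of the white round dot on the lamp base beside the dial, 8 mm across, 32 mm from the dial's axis: the night mark.
- mug: White mug, 80 mm across, 88 mm high: not part of the job. Origin: centre of its underside.
- clock: White bedside clock, 45 x 110 mm, 74 mm high: not part of the job. Origin: centre of its underside.
- jar: Amber glass jar with metal cap, 62 mm across, 52 mm high: not part of the job. Origin: centre of its underside.
Mind the look-alikes: they are no part of the job. Leave any orange or turquoise look-alike of the book4 alone. Leave any turquoise look-alike of the book2 alone.

How it is judged:
By the outcome, as a careful person would: the job done as asked, in the order asked, and still so for the second after the job is handed in, with the robot touching nothing.
Of book1, book2, book3, book4, book5 only 3 to 5 are there at a start; the rules pass over those that are not, and their reading is None.
At some moment in a run one of book1, book2, book3, book4, book5 may be knocked a few centimetres aside while the robot is not near it.
Once in a run the grip may slacken for a moment while it holds something.
It also fails if it takes over 210 s, if anything falls off the work surface, if the arm or the gripper's body presses on something with over 40 N, if the wrist force passes 120 N, or if a joint passes its speed limit or range.

## Robot

A 7-joint arm with a two-finger parallel gripper is mounted at the origin on the work surface. World frame = base frame: x ahead of the robot, y to its left, z up, the work surface at z = 0. Lengths are in m, angles in rad, forces in N, time in s.
With the tool pointing down it reaches from about 0.425 to 0.925 m from the base axis. Payload 6.8 kg.
Tool frame: the origin (TCP) lies at the very end of the fingers, on their centre line; the grasp point (between the pads) lies bot.grip_depth behind it (bot.grip_depth is the distance from the TCP to the grasp point, in m); z points along the fingers, y is the line along which they close (so a half turn about z gives the same grasp; the last joint's range is limited). The gripper opens to 85 mm and grips with 20 to 120 N. Pads are 22 mm wide; open, the fingers measure 114 mm over their backs; the gripper's body (76 mm by 85 mm) begins 54 mm behind the grasp point. The pads swing forward as they close: fully open they stand 13 mm farther back than shut.
Start: joints at [-1.446, 0.477, 0.022, 1.555, -0.011, 1.109, -0.083], TCP at [0.156, 0.657, 0.231] pointing down, gripper open.
Joint ranges: [-2.96, 2.96], [-0.34, 2.1], [-1.41, 1.46], [0.24, 2.44], [-1.37, 4.51], [0.17, 1.92], [-2.96, 2.96]. Speed limits (rad/s): [2.39, 2.39, 3.14, 3.14, 3.14, 3.14, 3.14].

## Interface

Orientations are given as a unit quaternion [w, x, y, z].
In Python, from station import bot gives the robot as it stands.
- The arm moves only by the tool send_rows, never from a script. Its arguments are lists of equal length, an entry for each row: "slide": the shift along the tool's x, y, z in mm, a list of three; "roll": the turn about the tool's z in degrees; "claw": the opening, from 0 (shut) to 1 (fully open). A call has exactly 8 rows; each row is the pose to reach, as a shift and turn from the pose commanded when the call began, along the tool's axes at that moment; what a row does not reach only later rows make up. A row lasts 1/12 s, in which the tool goes at most 41.7 mm and 7.16 degrees, less where a joint would pass 70% of its speed; a pose out of reach is approached as far as the arm can. A call with a gripper value outside its range is refused whole. The fingers move at their own pace and stop on an object; "force" is the grip in N (left out, the last holds). Time passes only in rows, so rows that repeat a pose let the fingers close, or fill a call up. It gives the time, the measured TCP pose, the force, the opening and the grip force at its end, in the units of the state.
- bot.get_obs(): the state, without advancing time (a new reading comes with each control period).
- bot.read_camera(name): name is "scene" or "top"; returns the picture (480x640x3 uint8, red, green, blue); there is no depth.
- bot.camera_model(name): a dict with "camera_matrix" (3x3 intrinsics, pixels), "camera_from_world" (4x4, takes a point from world to camera coordinates). Camera axes: x right, y down, z forward; pixel columns grow to the right and rows downward; lengths in m; the calibration is good to about 2 mm. A picture is of the moment at which its call begins. camera_model takes no time and is no camera call.
- bot.hand_in(): hands the job in; it is judged then, once.
The state is a dict: "t": time; "q": joint angles; "joint_vel": joint speeds; "joint_torque": joint torques, N m; "eef_pos": TCP position; "tool_rot": TCP orientation; "contact_force": force on the tool from outside, world axes, zero at the start; "torque": the same for the moment, N m; "gripper_width": opening from 0.0 (shut) to 1.0 (fully open); "grasp_force": force on a finger pad.
Only numpy, scipy, OpenCV 4.12 (cv2) and the standard library are available. Lean on these libraries where they do the work, as an engineer would, in place of code of your own. Each camera call takes 0.05 s, during which the arm holds its last target. There are 200 camera calls.

## Working session

There is one attempt and no reset: what is moved stays moved. The work goes in short steps, Python scripts to look and compute and a tool call to move; the robot and the scene stay as the last step left them, time stands still between calls to the robot, and variables do not carry over. Pictures are saved under pics/ and viewed, at most 14 in all, crops included, and the job is handed in when it is done.

Besides the shell and the picture viewer there is one more tool, called after "Call:" by a JSON object that holds its "op" and its "data", one argument or row to a line. send_rows: Moves the arm, as the interface text tells. Its arguments: {"type":"object","properties":{"slide":{"type":"array","items":{"type":"array","items":{"type":"number"}}},"roll":{"type":"array","items":{"type":"number"}},"claw":{"type":"array","items":{"type":"number"}},"force":{"type":"number"}},"required":["slide","roll","claw"]}

```bash
mkdir -p pics; ls; python3 - <<'E'
from station import bot
import cv2, numpy as np
o=bot.get_obs()
print({k:np.round(v,4).tolist() for k,v in o.items()}, bot.grip_depth)
for n in("scene","top"):
    im=bot.read_camera(n); cv2.imwrite(f"pics/{n}0.png",im[:,:,::-1]); m=bot.camera_model(n); print(n,np.round(m["camera_matrix"],1).tolist(),np.round(m["camera_from_world"],3).tolist())
E
```

```text
pics
{'t': 0.0, 'q': [-1.4461, 0.4778, 0.0224, 1.5565, -0.0115, 1.1093, -0.0831], 'joint_vel': [0.0009, 0.0015, 0.0007, 0.0001, 0.0019, -0.0001, -0.0008], 'joint_torque': [0.0012, -59.6456, 1.6075, -28.12, 0.0124, 0.0092, 0.0], 'eef_pos': [0.1556, 0.6562, 0.2303], 'tool_rot': [-0.0, 0.1161, 0.9932, -0.0009], 'contact_force': [-1.1292, 0.5328, -0.0393], 'torque': [-0.0312, 0.0332, -0.0422], 'grasp_force': 0.0, 'gripper_width': 1.0001} 0.0187
scene [[621.7, 0.0, 318.8], [0.0, 621.7, 244.5], [0.0, 0.0, 1.0]] [[0.858, 0.513, 0.001, -0.464], [0.403, -0.673, -0.621, -0.152], [-0.318, 0.533, -0.784, 1.845], [0.0, 0.0, 0.0, 1.0]]
top [[536.0, 0.0, 325.1], [0.0, 536.0, 235.7], [0.0, 0.0, 1.0]] [[0.007, -1.0, 0.018, -0.004], [-0.998, -0.008, -0.068, 0.502], [0.068, -0.018, -0.998, 1.15], [0.0, 0.0, 0.0, 1.0]]
```

View pics/scene0.png

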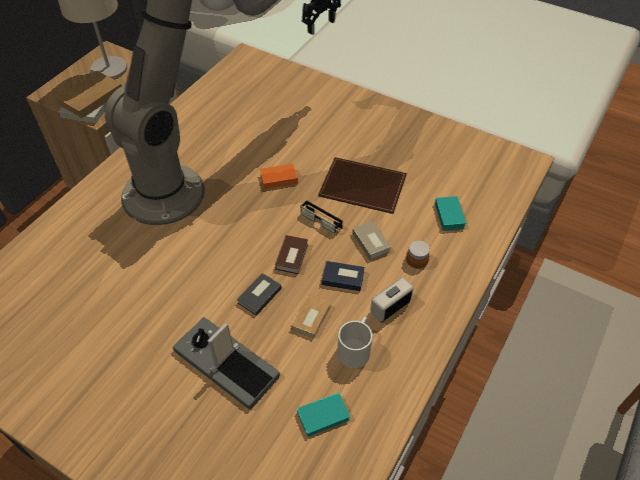

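View pics/top0.png

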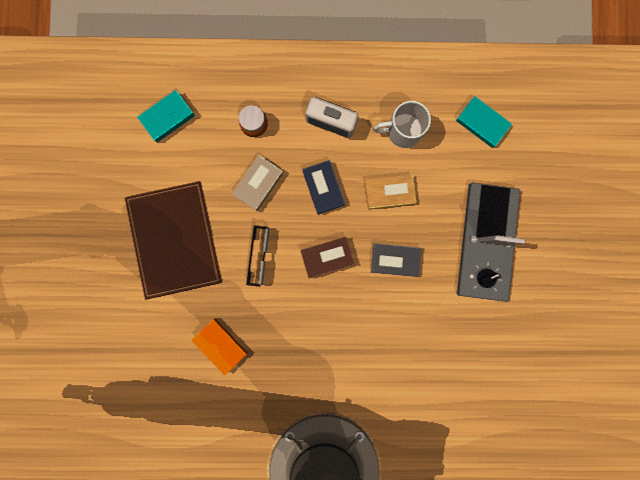

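The two views show all five books: beige (258,182), navy (325,187), card (390,190), dark brown (330,257) and grey (397,261). The glasses are at (258,256), the mat at (173,240) and the lamp at (488,242), with the dial on the robot's side. The orange and two turquoise boxes are decoys.

```bash
cat > h.py <<'E'
import cv2, numpy as np
from station import bot
M={n:bot.camera_model(n) for n in("scene","top")}
def ray(n,uv):
    m=M[n];T=m["camera_from_world"];T=np.array(T);K=np.array(m["camera_matrix"])
    uv=np.atleast_2d(uv).astype(float)
    d=np.c_[uv,np.ones(len(uv))]@np.linalg.inv(K).T@T[:3,:3]
    return -T[:3,:3].T@T[:3,3],d
def onplane(n,uv,z):
    c,d=ray(n,uv);return c+d*((z-c[2])/d[:,2:3])
def two(uvs,uvt):
    "triangulate; scene pixel, top pixel"
    P=[np.array(M[n]["camera_matrix"])@np.array(M[n]["camera_from_world"])[:3] for n in("scene","top")]
    X=cv2.triangulatePoints(P[0],P[1],np.array(uvs,float).reshape(2,1),np.array(uvt,float).reshape(2,1));return (X[:3]/X[3]).ravel()
def proj(n,p):
    m=M[n];T=np.array(m["camera_from_world"]);q=np.array(m["camera_matrix"])@(T[:3,:3]@np.asarray(p,float)+T[:3,3]);return q[:2]/q[2]
def rectpose(n,cnt,z):
    "centre xy, long-axis angle deg, sizes, of a contour cast onto plane z"
    p=onplane(n,cnt.reshape(-1,2),z)[:,:2]
    (c,s,a)=cv2.minAreaRect((p*1000).astype(np.float32))
    if s[0]<s[1]: s=s[::-1];a+=90
    return np.round(c,1),round((a+90)%180-90,1),np.round(s,1)
def label_blobs(n,im,box):
    "white label quads inside box"
    g=im[box[1]:box[3],box[0]:box[2]]
    hsv=cv2.cvtColor(g,cv2.COLOR_RGB2HSV)
    return hsv
E
python3 - <<'E'
import cv2
t=cv2.imread("pics/top0.png");s=cv2.imread("pics/scene0.png")
a=cv2.resize(t[150:310,225:465],(800,533),interpolation=cv2.INTER_CUBIC); cv2.imwrite("pics/ct.png",a)
b=cv2.resize(s[190:350,220:420],(750,600),interpolation=cv2.INTER_CUBIC); cv2.imwrite("pics/cs.png",b)
import numpy as np
for n,i,pts in(("top",t,[(240,190),(310,180),(375,180),(310,265),(412,270),(262,178),(325,330),(150,220)]),("scene",s,[(362,235),(330,280),(303,322),(284,260),(252,298)])):
    h=cv2.cvtColor(i,cv2.COLOR_BGR2HSV); print(n,[(p,h[p[1],p[0]].tolist()) for p in pts])
E
```

```text
top [((240, 190), [16, 83, 172]), ((310, 180), [111, 73, 66]), ((375, 180), [16, 164, 199]), ((310, 265), [5, 130, 86]), ((412, 270), [0, 20, 77]), ((262, 178), [22, 47, 218]), ((325, 330), [15, 154, 204]), ((150, 220), [7, 149, 65])]
scene [((362, 235), [20, 70, 152]), ((330, 280), [108, 36, 71]), ((303, 322), [21, 81, 180]), ((284, 260), [10, 137, 78]), ((252, 298), [35, 21, 74])]
```

View pics/ct.png

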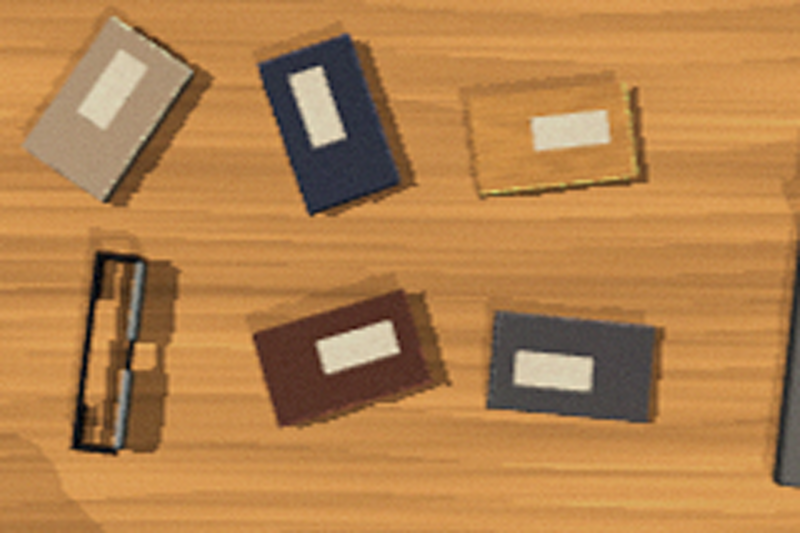

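View pics/cs.png

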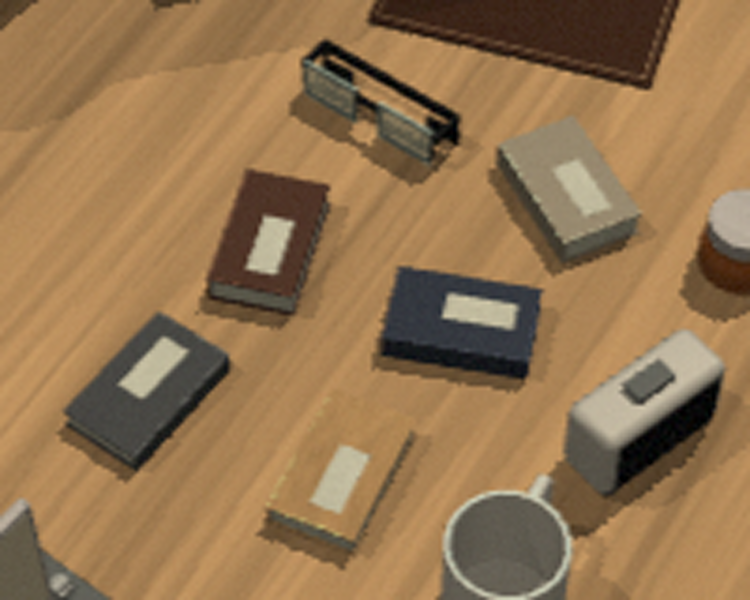

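The top crop shows clean cover outlines and cream labels on all five books. The card book's corners are at about (463,90), (627,85), (637,178) and (480,193) in the crop, and the glasses' bridge side faces right. Next I'll measure the covers and triangulate the labels.

```bash
cat >> h.py <<'E'
def big(m,x=0,y=0):
    cs=cv2.findContours(m.astype(np.uint8),cv2.RETR_EXTERNAL,cv2.CHAIN_APPROX_NONE)[0]
    return max(cs,key=cv2.contourArea)+np.array([x,y])
def cover(im,box,f):
    x0,y0,x1,y1=box; H,S,V=[c.astype(int) for c in cv2.split(cv2.cvtColor(im[y0:y1,x0:x1],cv2.COLOR_RGB2HSV))]
    m=cv2.morphologyEx(f(H,S,V).astype(np.uint8),cv2.MORPH_OPEN,np.ones((3,3)))
    return big(m,x0,y0)
def label(im,box): # cream label: bright, weakly coloured
    return cover(im,box,lambda H,S,V:(V>170)&(S<65))
BOX={"beige":((228,148,292,216),(345,220,395,262),.024),"navy":((298,152,352,220),(318,258,370,292),.022),"card":((358,165,425,215),(288,298,332,340),.020),
"dbrown":((296,230,362,282),(272,230,312,275),.024),"grey":((364,238,428,282),(236,272,286,316),.018)}
COL={"beige":lambda H,S,V:(S<98)&(V>140),"navy":lambda H,S,V:(H>95)&(H<130)&(V<130)|(V>170)&(S<65),"dbrown":lambda H,S,V:((H<9)|(H>170))&(V<105)&(S>60)|(V>170)&(S<65),"grey":lambda H,S,V:(S<60)}
E
cat > m.py <<'E'
from h import *
s=bot.read_camera("scene");t=bot.read_camera("top")
def cen(c):
    m=cv2.moments(c);return np.array([m["m10"]/m["m00"],m["m01"]/m["m00"]])
for k,(bt,bs,h) in BOX.items():
    lt,ls=label(t,bt),label(s,bs); X=two(cen(ls),cen(lt))*1000
    lp=rectpose("top",lt,h)
    print(k,"label3d",X.round(1),"lab",lp[0],lp[1],lp[2])
    if k in COL:
        r=rectpose("top",cover(t,bt,COL[k]),h); a=np.radians(r[1]);d=lp[0]-r[0]
        print("   cover",*r,"laboff",np.round([d@[np.cos(a),np.sin(a)],d@[-np.sin(a),np.cos(a)]],1))
r=rectpose("top",cover(t,(115,170,232,310),lambda H,S,V:(V<100)&(S>80)),.004);print("mat",*r)
r=rectpose("top",cover(t,(450,175,528,310),lambda H,S,V:(S<60)&(V<150)),.024);print("lamp base",*r)
E
python3 m.py
```

```text
beige label3d [630.1 147.4  26.9] lab [630.1 146.8] -33.3 [50.3 22.4]
   cover [617.6 149.7] -33.7 [104.6  62.8] laboff [12.   4.5]
navy label3d [620.1  13.3  25.2] lab [620.2  13. ] 19.9 [48.2 21.2]
   cover [608.9   5.5] 19.3 [103.6  62.4] laboff [13.1  3.3]
card label3d [ 606.5 -152.8   22.8] lab [ 606.7 -153.6] -83.7 [46.7 20.2]
dbrown label3d [463.4 -14.3  26.5] lab [463. -15.] -74.3 [49.2 21. ]
   cover [470.7 -13.1] -71.2 [51.3 36.3] laboff [-0.7 -7.9]
grey label3d [ 448.7 -142.1   21.6] lab [ 448.2 -143.5] 89.8 [48.  21.7]
   cover [ 451.1 -153.8] 84.9 [103.5  62.9] laboff [10.   3.8]
mat [489.2 329.2] 13.1 [222.2 162.7]
lamp base [ 492.5 -354.5] -6.7 [246.3 111.2]
```

```bash
cat > plan.py <<'E'
from h import *
def pose():
    o=bot.get_obs();w,x,y,z=o["tool_rot"]
    R=cv2.Rodrigues(2*np.arccos(np.clip(w,-1,1))*np.array([x,y,z])/np.linalg.norm([x,y,z]))[0]
    return np.array(o["eef_pos"])*1000,np.degrees(np.arctan2(R[1,1],R[0,1])),R
def chain(wps,start=None):
    "wps: (x,y,z mm, y-axis angle deg mod 180). prints slide and roll per leg"
    p,a,R=pose() if start is None else start
    print("now",p.round(1),round(a,1),"tilt",np.round(np.degrees(np.arccos(-R[2,2])),2) if R is not None else "")
    p=np.array(p,float)
    for w in wps:
        q=np.array(w[:3],float);da=(w[3]-a+90)%180-90
        c,s=np.cos(np.radians(a)),np.sin(np.radians(a))
        d=q-p; sl=[-(d[0]*-s+d[1]*c)*-1 if False else d@np.array([-s,c,0]),d@np.array([c,s,0]),-d[2]]
        print(np.round(w,1),"slide",np.round(sl,1).tolist(),"roll",round(-da,1)); p=q;a+=da
E
python3 - <<'E'
from plan import *
p,a,R=pose();print(R.round(3).tolist())
t=bot.read_camera("top")
hsv=cv2.cvtColor(t,cv2.COLOR_RGB2HSV)
print(hsv[262,300:362:3].tolist())
for k,c,h in(("card",[(463,90),(627,85),(637,178),(480,193)],.02),("dbrown",[(405,291),(253,332),(279,425),(437,383)],.024)):
    uv=np.array(c)/(800/240)+[225,150]-.35; print(k,*rectpose("top",uv.astype(float),h))
chain([(520,290,200,56.3),(617.6,149.7,120,56.3),(617.6,149.7,40,56.3),(617.6,149.7,7,56.3),(617.6,149.7,120,56.3),(489,329,120,103.1)])
E
```

```text
[[-0.973, 0.231, -0.0], [0.231, 0.973, -0.001], [-0.0, -0.001, -1.0]]
[[16, 159, 212], [14, 161, 189], [7, 137, 91], [9, 136, 90], [9, 144, 87], [7, 143, 89], [6, 127, 90], [7, 151, 83], [9, 106, 108], [8, 147, 83], [8, 147, 85], [6, 137, 84], [8, 138, 89], [8, 148, 88], [8, 133, 90], [7, 140, 91], [7, 139, 88], [6, 144, 83], [14, 156, 119], [14, 155, 117], [16, 158, 207]]
card [ 603.9 -140.5] -84.0 [108.1  68.8]
dbrown [455.9  -6.6] -74.4 [106.5  63. ]
now [155.7 656.5 230.8] 76.7 tilt 0.05
[520.  290.  200.   56.3] slide [-439.1, -272.6, 30.8] roll 20.4
[617.6 149.7 120.   56.3] slide [-159.0, -62.6, 80.0] roll -0.0
[617.6 149.7  40.   56.3] slide [0.0, 0.0, 80.0] roll -0.0
[617.6 149.7   7.   56.3] slide [0.0, 0.0, 33.0] roll -0.0
[617.6 149.7 120.   56.3] slide [0.0, 0.0, -113.0] roll -0.0
[489.  329.  120.  103.1] slide [206.5, 77.8, -0.0] roll -46.8
```

Call:
{"op": "send_rows", "data": {
  "slide": [
    [-27, -17, 2],
    [-55, -34, 4],
    [-82, -51, 6],
    [-110, -68, 8],
    [-137, -85, 10],
    [-165, -102, 12],
    [-192, -119, 14],
    [-220, -136, 15]
  ],
  "roll": [0, 0, 0, 0, 0, 0, 0, 0],
  "claw": [1, 1, 1, 1, 1, 1, 1, 1],
  "force": 50
}}

```text
t: 0.92
eef_pos: [0.3391, 0.4724, 0.2161]
tool_rot: [-0.0, 0.116, 0.993, -0.0]
contact_force: [-0.0, 0.7, 0.4]
gripper_width: 0.997
grasp_force: 0.0
```

Call:
{"op": "send_rows", "data": {
  "slide": [
    [-27, -17, 2],
    [-55, -34, 4],
    [-82, -51, 6],
    [-110, -68, 8],
    [-137, -85, 10],
    [-165, -102, 12],
    [-192, -119, 14],
    [-219, -136, 15]
  ],
  "roll": [2, 5, 8, 11, 14, 17, 20, 20.4],
  "claw": [1, 1, 1, 1, 1, 1, 1, 1]
}}

```text
t: 1.58
eef_pos: [0.5209, 0.2896, 0.2011]
tool_rot: [-0.0, 0.291, 0.957, -0.0]
contact_force: [0.3, 0.9, 0.4]
gripper_width: 0.998
grasp_force: 0.0
```

Call:
{"op": "send_rows", "data": {
  "slide": [
    [-30, -12, 10],
    [-60, -24, 30],
    [-90, -36, 50],
    [-120, -48, 70],
    [-140, -56, 80],
    [-159, -62.6, 80],
    [-159, -62.6, 80],
    [-159, -62.6, 80]
  ],
  "roll": [0, 0, 0, 0, 0, 0, 0, 0],
  "claw": [1, 1, 1, 1, 1, 1, 1, 1]
}}

```text
t: 2.25
eef_pos: [0.6181, 0.149, 0.1211]
tool_rot: [0.0, 0.292, 0.957, -0.0]
contact_force: [-0.1, -0.3, -0.9]
gripper_width: 0.998
grasp_force: 0.0
```

Call:
{"op": "send_rows", "data": {
  "slide": [
    [0, 0, 20],
    [0, 0, 40],
    [0, 0, 60],
    [0, 0, 80],
    [0, 0, 95],
    [0, 0, 105],
    [0, 0, 110],
    [0, 0, 114]
  ],
  "roll": [0, 0, 0, 0, 0, 0, 0, 0],
  "claw": [1, 1, 1, 1, 1, 1, 1, 1]
}}

```text
t: 2.92
eef_pos: [0.6174, 0.1516, 0.0072]
tool_rot: [-0.0, 0.29, 0.957, 0.0]
contact_force: [0.3, -0.3, -0.3]
gripper_width: 0.997
grasp_force: 0.0
```

Call:
{"op": "send_rows", "data": {
  "slide": [
    [0, 0, 0],
    [0, 0, 0],
    [0, 0, 0],
    [0, 0, 0],
    [0, 0, 0],
    [0, 0, 0],
    [0, 0, 0],
    [0, 0, 0]
  ],
  "roll": [0, 0, 0, 0, 0, 0, 0, 0],
  "claw": [0.6, 0.5, 0.5, 0.5, 0.5, 0.5, 0.5, 0.5]
}}

```text
t: 3.58
eef_pos: [0.6184, 0.1508, 0.0084]
tool_rot: [0.001, 0.29, 0.957, 0.001]
contact_force: [-1.3, -0.0, 6.2]
gripper_width: 0.737
grasp_force: 56.0
```

Call:
{"op": "send_rows", "data": {
  "slide": [
    [0, 0, 0],
    [0, 0, -5],
    [0, 0, -20],
    [0, 0, -40],
    [0, 0, -60],
    [0, 0, -80],
    [0, 0, -100],
    [0, 0, -113]
  ],
  "roll": [0, 0, 0, 0, 0, 0, 0, 0],
  "claw": [0.5, 0.5, 0.5, 0.5, 0.5, 0.5, 0.5, 0.5]
}}

```text
t: 4.25
eef_pos: [0.6181, 0.1504, 0.1224]
tool_rot: [0.001, 0.29, 0.957, 0.001]
contact_force: [-0.1, -0.7, -0.8]
gripper_width: 0.731
grasp_force: 55.2
```

```bash
python3 - <<'E'
from plan import *
s=bot.read_camera("scene"); u=proj("scene",pose()[0]/1000).astype(int);print(u)
c=s[max(u[1]-75,0):u[1]+75,u[0]-100:u[0]+100]
cv2.imwrite("pics/g1.png",cv2.resize(c[:,:,::-1],None,fx=4,fy=4,interpolation=cv2.INTER_CUBIC))
chain([(489,329,120,103.1)])
E
```

```text
[374 213]
now [619.4 150.7 124.4] 56.2 tilt 0.29
[489.  329.  120.  103.1] slide [207.5, 75.7, 4.4] roll -46.9
```

View pics/g1.png

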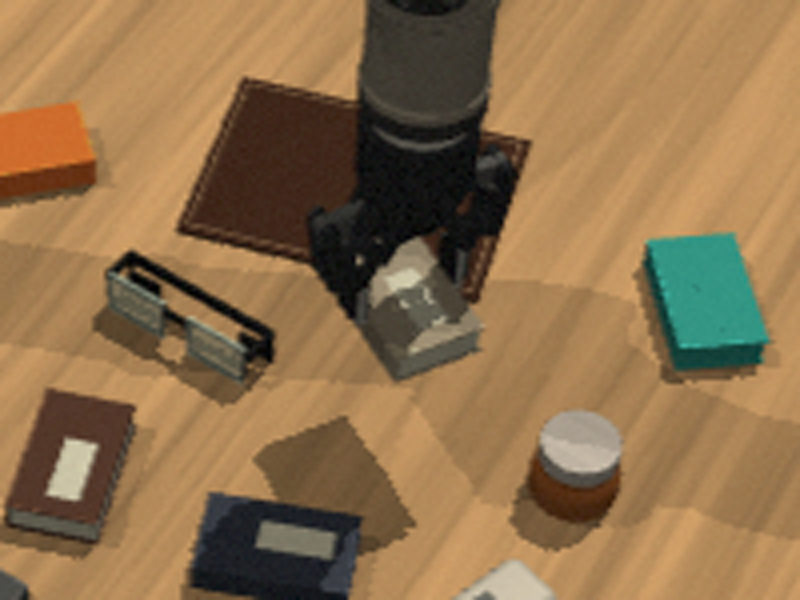

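The book is held square, with its bottom free of the table. Moving it over the mat.

Call:
{"op": "send_rows", "data": {
  "slide": [
    [26, 9.5, 0],
    [52, 19, 0],
    [78, 28, 0],
    [104, 38, 0],
    [130, 47, 0],
    [156, 57, 0],
    [182, 66, 0],
    [207, 75.7, 0]
  ],
  "roll": [-6, -12, -18, -24, -30, -36, -42, -46.9],
  "claw": [0.5, 0.5, 0.5, 0.5, 0.5, 0.5, 0.5, 0.5]
}}

```text
t: 4.97
eef_pos: [0.4859, 0.329, 0.1195]
tool_rot: [-0.001, -0.117, 0.993, -0.0]
contact_force: [0.7, -0.2, -1.0]
gripper_width: 0.735
grasp_force: 55.2
```

Call:
{"op": "send_rows", "data": {
  "slide": [
    [0, 0, 20],
    [0, 0, 40],
    [0, 0, 60],
    [0, 0, 80],
    [0, 0, 90],
    [0, 0, 95],
    [0, 0, 95],
    [0, 0, 95]
  ],
  "roll": [0, 0, 0, 0, 0, 0, 0, 0],
  "claw": [0.5, 0.5, 0.5, 0.5, 0.5, 0.5, 0.5, 0.5]
}}

```text
t: 5.63
eef_pos: [0.4878, 0.3285, 0.0257]
tool_rot: [0.0, -0.115, 0.993, 0.0]
contact_force: [-0.3, 0.7, -0.6]
gripper_width: 0.728
grasp_force: 55.2
```

```bash
python3 - <<'E'
from plan import *
chain([(489,329,13,103.1)])
E
```

```text
now [487.8 328.5  25.7] 103.2 tilt 0.02
[489.  329.   13.  103.1] slide [-1.3, 0.2, 12.7] roll 0.1
```

Call:
{"op": "send_rows", "data": {
  "slide": [
    [-0.5, 0, 3],
    [-1, 0, 6],
    [-1, 0, 8],
    [-1, 0, 10],
    [-1, 0, 11],
    [-1, 0, 11.5],
    [-1, 0, 12],
    [-1, 0, 12.5]
  ],
  "roll": [0, 0, 0, 0, 0, 0, 0, 0],
  "claw": [0.5, 0.5, 0.5, 0.5, 0.5, 0.5, 0.5, 0.5]
}}

```text
t: 6.3
eef_pos: [0.4885, 0.3287, 0.0128]
tool_rot: [0.0, -0.115, 0.993, 0.0]
contact_force: [0.5, -0.1, -1.6]
gripper_width: 0.732
grasp_force: 55.2
```

Call:
{"op": "send_rows", "data": {
  "slide": [
    [0, 0, 0],
    [0, 0, 0],
    [0, 0, 0],
    [0, 0, 0],
    [0, 0, 0],
    [0, 0, 0],
    [0, 0, 0],
    [0, 0, 0]
  ],
  "roll": [0, 0, 0, 0, 0, 0, 0, 0],
  "claw": [0.7, 0.75, 0.78, 0.82, 0.86, 0.9, 0.95, 1]
}}

```text
t: 6.97
eef_pos: [0.4885, 0.3287, 0.0128]
tool_rot: [0.0, -0.115, 0.993, 0.0]
contact_force: [-0.6, -0.2, 0.1]
gripper_width: 1.002
grasp_force: 0.0
```

Call:
{"op": "send_rows", "data": {
  "slide": [
    [0, 0, -10],
    [0, 0, -40],
    [0, 0, -80],
    [0, 0, -115],
    [60, 0, -115],
    [100, 0, -115],
    [130, 0, -115],
    [160, 0, -115]
  ],
  "roll": [0, 0, 0, 0, 0, 0, 0, 0],
  "claw": [1, 1, 1, 1, 1, 1, 1, 1]
}}

```text
t: 7.63
eef_pos: [0.3302, 0.2912, 0.1285]
tool_rot: [-0.0, -0.115, 0.993, 0.0]
contact_force: [-0.7, 0.3, 0.3]
gripper_width: 1.0
grasp_force: 0.0
```

```bash
cat >> h.py <<'E'
COL["dbrown"]=lambda H,S,V:((H<11)|(H>170))&(V<103)&(S>60)|(V>170)&(S<65)
def measure(im,k,box=None,z=None):
    box=box or BOX[k][0];z=z or BOX[k][2]; im=cv2.medianBlur(im,3)
    r=None
    if k in COL:
        c=cover(im,box,COL[k]); r=rectpose("top",cv2.convexHull(c),z)
    try: l=rectpose("top",label(im,box),z)
    except ValueError: l=None
    return r,l
E
cat > look.py <<'E'
from plan import *
import sys
t=bot.read_camera("top")
for k in sys.argv[1:]:
    try: print(k,*measure(t,k))
    except Exception as e: print(k,e)
E
python3 look.py navy card dbrown grey; python3 - <<'E'
from plan import *
t=bot.read_camera("top"); print("placed",measure(t,"beige",(120,180,225,300),.028))
cv2.imwrite("pics/p1.png",cv2.resize(t[170:310,110:240,::-1],None,fx=4,fy=4,interpolation=cv2.INTER_CUBIC))
E
```

```text
navy (array([608.4,   5.4]), 19.6, array([103.4,  62.3])) (array([620.5,  13.2]), 19.9, array([48.9, 22.4]))
card None (array([ 607. , -153.3]), -89.4, array([46.3, 19.9]))
dbrown (array([455.6,  -4.1]), -72.4, array([101. ,  60.8])) (array([463.1, -14.6]), -72.9, array([49.3, 21.3]))
grey (array([ 450.7, -153.9]), 84.9, array([103.1,  62.4])) (array([ 448.5, -142.3]), 85.2, array([50.1, 21.7]))
placed ((array([488.4, 327.1]), 12.8, array([103.4,  63.8])), (array([499. , 334.1]), 10.9, array([49.6, 22.8])))
```

View pics/p1.png

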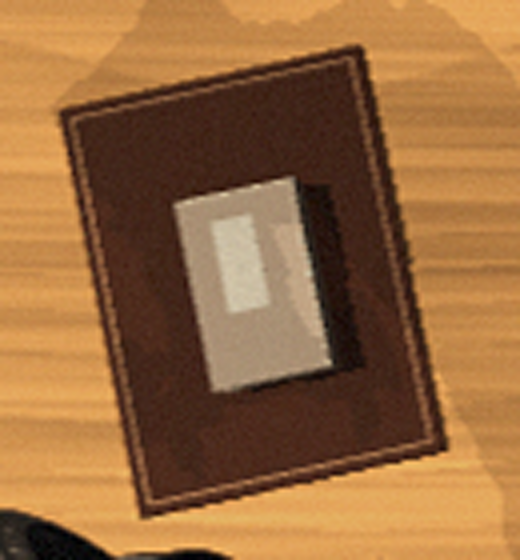

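```bash
python3 - <<'E'
from plan import *
chain([(480,150,125,60),(455.7,-4.4,100,16.8),(455.7,-4.4,8,16.8),(455.7,-4.4,125,16.8),(480,150,125,60),(488.5,328.7,125,103.2),(488.5,328.7,55,103.2)])
E
```

```text
now [327.1 290.  127.8] 103.4 tilt 0.25
[480 150 125  60] slide [-116.4, -171.6, 2.8] roll 43.4
[455.7  -4.4 100.   16.8] slide [-56.2, -145.9, 25.0] roll 43.2
[455.7  -4.4   8.   16.8] slide [0.0, 0.0, 92.0] roll -0.0
[455.7  -4.4 125.   16.8] slide [0.0, 0.0, -117.0] roll -0.0
[480 150 125  60] slide [140.8, 67.9, -0.0] roll -43.2
[488.5 328.7 125.  103.2] slide [82.0, 159.0, -0.0] roll -43.2
[488.5 328.7  55.  103.2] slide [0.0, 0.0, 70.0] roll -0.0
```

Call:
{"op": "send_rows", "data": {
  "slide": [
    [-15, -21, 0],
    [-30, -43, 0],
    [-44, -64, 1],
    [-58, -86, 1],
    [-73, -107, 1],
    [-87, -129, 2],
    [-102, -150, 2],
    [-116.4, -171.6, 2.8]
  ],
  "roll": [5, 11, 16, 22, 27, 33, 38, 43.4],
  "claw": [1, 1, 1, 1, 1, 1, 1, 1]
}}

```text
t: 8.4
eef_pos: [0.4867, 0.1508, 0.1259]
tool_rot: [0.001, 0.263, 0.965, 0.001]
contact_force: [1.3, 1.0, -0.3]
gripper_width: 1.0
grasp_force: 0.0
```

Call:
{"op": "send_rows", "data": {
  "slide": [
    [-8, -21, 3],
    [-16, -42, 6],
    [-24, -63, 10],
    [-32, -84, 15],
    [-40, -105, 20],
    [-48, -126, 25],
    [-56, -146, 25],
    [-56, -146, 25]
  ],
  "roll": [6, 12, 18, 24, 30, 36, 43.2, 43.2],
  "claw": [1, 1, 1, 1, 1, 1, 1, 1]
}}

```text
t: 9.07
eef_pos: [0.4593, -0.0071, 0.1004]
tool_rot: [0.0, 0.603, 0.798, -0.001]
contact_force: [0.1, 0.9, 0.9]
gripper_width: 1.004
grasp_force: 0.0
```

```bash
python3 - <<'E'
from plan import *
chain([(455.7,-4.4,8,16.8)])
E
```

```text
now [459.3  -7.1 100.4] 15.9 tilt 0.08
[455.7  -4.4   8.   16.8] slide [3.6, -2.7, 92.4] roll -0.9
```

Call:
{"op": "send_rows", "data": {
  "slide": [
    [3.6, -2.7, 10],
    [3.6, -2.7, 30],
    [3.6, -2.7, 50],
    [3.6, -2.7, 68],
    [3.6, -2.7, 80],
    [3.6, -2.7, 87],
    [3.6, -2.7, 90],
    [3.6, -2.7, 92.4]
  ],
  "roll": [-0.9, -0.9, -0.9, -0.9, -0.9, -0.9, -0.9, -0.9],
  "claw": [1, 1, 1, 1, 1, 1, 1, 1]
}}

```text
t: 9.73
eef_pos: [0.4569, 0.0001, 0.0077]
tool_rot: [0.0, 0.591, 0.806, 0.0]
contact_force: [-0.3, 0.4, 0.5]
gripper_width: 0.996
grasp_force: 0.0
```

Call:
{"op": "send_rows", "data": {
  "slide": [
    [0, 0, 0],
    [0, 0, 0],
    [0, 0, 0],
    [0, 0, 0],
    [0, 0, 0],
    [0, 0, 0],
    [0, 0, 0],
    [0, 0, 0]
  ],
  "roll": [0, 0, 0, 0, 0, 0, 0, 0],
  "claw": [0.6, 0.5, 0.5, 0.5, 0.5, 0.5, 0.5, 0.5]
}}

```text
t: 10.4
eef_pos: [0.4567, 0.0, 0.0085]
tool_rot: [0.0, 0.592, 0.806, 0.001]
contact_force: [-1.3, -0.5, 5.5]
gripper_width: 0.734
grasp_force: 54.1
```

Call:
{"op": "send_rows", "data": {
  "slide": [
    [0, 0, 0],
    [0, 0, -5],
    [0, 0, -20],
    [0, 0, -40],
    [0, 0, -60],
    [0, 0, -80],
    [0, 0, -100],
    [0, 0, -117]
  ],
  "roll": [0, 0, 0, 0, 0, 0, 0, 0],
  "claw": [0.5, 0.5, 0.5, 0.5, 0.5, 0.5, 0.5, 0.5]
}}

```text
t: 11.07
eef_pos: [0.4565, -0.0, 0.1264]
tool_rot: [0.0, 0.592, 0.806, 0.001]
contact_force: [0.3, 0.5, -0.7]
gripper_width: 0.732
grasp_force: 55.5
```

Call:
{"op": "send_rows", "data": {
  "slide": [
    [17, 8, 0],
    [35, 17, 0],
    [52, 25, 0],
    [70, 34, 0],
    [88, 42, 0],
    [105, 51, 0],
    [123, 59, 0],
    [140, 68, 0]
  ],
  "roll": [-5, -11, -16, -22, -27, -33, -38, -43.2],
  "claw": [0.5, 0.5, 0.5, 0.5, 0.5, 0.5, 0.5, 0.5]
}}

```text
t: 11.73
eef_pos: [0.479, 0.1549, 0.1252]
tool_rot: [0.0, 0.251, 0.968, 0.0]
contact_force: [0.2, -0.4, -0.7]
gripper_width: 0.734
grasp_force: 55.5
```

Call:
{"op": "send_rows", "data": {
  "slide": [
    [10, 20, 0],
    [20, 40, 0],
    [31, 60, 0],
    [41, 80, 0],
    [51, 100, 0],
    [61, 120, 0],
    [72, 140, 0],
    [82, 159, 0]
  ],
  "roll": [-5, -11, -16, -22, -27, -33, -38, -43.2],
  "claw": [0.5, 0.5, 0.5, 0.5, 0.5, 0.5, 0.5, 0.5]
}}

```text
t: 12.4
eef_pos: [0.4854, 0.3338, 0.1252]
tool_rot: [0.0, -0.123, 0.992, -0.0]
contact_force: [-0.0, 0.6, -1.5]
gripper_width: 0.73
grasp_force: 55.5
```

Call:
{"op": "send_rows", "data": {
  "slide": [
    [0, 0, 10],
    [0, 0, 25],
    [0, 0, 40],
    [0, 0, 50],
    [0, 0, 60],
    [0, 0, 70],
    [0, 0, 70],
    [0, 0, 70]
  ],
  "roll": [0, 0, 0, 0, 0, 0, 0, 0],
  "claw": [0.5, 0.5, 0.5, 0.5, 0.5, 0.5, 0.5, 0.5]
}}

```text
t: 13.07
eef_pos: [0.4854, 0.3324, 0.0543]
tool_rot: [-0.0, -0.121, 0.993, -0.0]
contact_force: [0.2, -0.4, -0.8]
gripper_width: 0.731
grasp_force: 55.5
```

```bash
python3 - <<'E'
from plan import *
chain([(488.5,328.7,36.8,103.2)])
E
```

```text
now [485.4 332.4  54.3] 103.8 tilt 0.05
[488.5 328.7  36.8 103.2] slide [-2.1, -4.3, 17.5] roll 0.6
```

Call:
{"op": "send_rows", "data": {
  "slide": [
    [1, -2, 0],
    [1.9, -4.3, 0],
    [1.9, -4.3, 4],
    [1.9, -4.3, 8],
    [1.9, -4.3, 10],
    [1.9, -4.3, 12],
    [1.9, -4.3, 12],
    [1.9, -4.3, 12]
  ],
  "roll": [0.6, 0.6, 0.6, 0.6, 0.6, 0.6, 0.6, 0.6],
  "claw": [0.5, 0.5, 0.5, 0.5, 0.5, 0.5, 0.5, 0.5]
}}

```text
t: 13.73
eef_pos: [0.4847, 0.3281, 0.0424]
tool_rot: [-0.0, -0.115, 0.993, -0.0]
contact_force: [0.7, 0.3, -1.5]
gripper_width: 0.733
grasp_force: 55.5
```

```bash
python3 - <<'E'
from plan import *
chain([(484.6,327.8,36.8,103.2)])
s=bot.read_camera("scene"); u=proj("scene",pose()[0]/1000).astype(int);print(u)
c=s[max(u[1]-75,0):u[1]+75,u[0]-100:u[0]+100]
cv2.imwrite("pics/g2.png",cv2.resize(c[:,:,::-1],None,fx=4,fy=4,interpolation=cv2.INTER_CUBIC))
E
```

```text
now [484.7 328.1  42.4] 103.3 tilt 0.02
[484.6 327.8  36.8 103.2] slide [0.1, -0.3, 5.6] roll 0.1
[359 175]
```

View pics/g2.png

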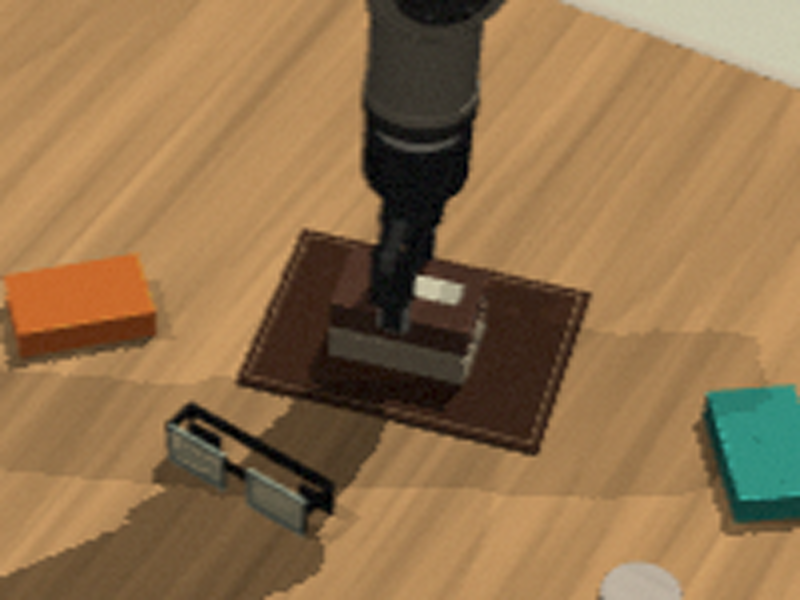

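Call:
{"op": "send_rows", "data": {
  "slide": [
    [0, 0, 1],
    [0, 0, 2],
    [0, 0, 3],
    [0, 0, 4],
    [0, 0, 4.5],
    [0, 0, 5],
    [0, 0, 5.3],
    [0, 0, 5.3]
  ],
  "roll": [0, 0, 0, 0, 0, 0, 0, 0],
  "claw": [0.5, 0.5, 0.5, 0.5, 0.5, 0.5, 0.5, 0.5]
}}

```text
t: 14.45
eef_pos: [0.4847, 0.3281, 0.0372]
tool_rot: [-0.0, -0.116, 0.993, -0.0]
contact_force: [-0.5, -0.3, -2.4]
gripper_width: 0.729
grasp_force: 55.5
```

Call:
{"op": "send_rows", "data": {
  "slide": [
    [0, 0, 0],
    [0, 0, 0],
    [0, 0, 0],
    [0, 0, 0],
    [0, 0, 0],
    [0, 0, 0],
    [0, 0, 0],
    [0, 0, 0]
  ],
  "roll": [0, 0, 0, 0, 0, 0, 0, 0],
  "claw": [0.7, 0.75, 0.78, 0.82, 0.86, 0.9, 0.95, 1]
}}

```text
t: 15.12
eef_pos: [0.4848, 0.3281, 0.0373]
tool_rot: [0.0, -0.115, 0.993, 0.0]
contact_force: [0.5, -0.4, 0.2]
gripper_width: 1.001
grasp_force: 0.0
```

Call:
{"op": "send_rows", "data": {
  "slide": [
    [0, 0, -10],
    [0, 0, -40],
    [0, 0, -80],
    [-10, -30, -90],
    [-25, -60, -90],
    [-40, -90, -90],
    [-52, -130, -90],
    [-52, -155, -90]
  ],
  "roll": [0, 0, 0, 0, 0, 0, 0, 0],
  "claw": [1, 1, 1, 1, 1, 1, 1, 1]
}}

```text
t: 15.78
eef_pos: [0.5743, 0.1852, 0.1287]
tool_rot: [0.002, -0.114, 0.994, -0.001]
contact_force: [1.5, -0.8, -0.6]
gripper_width: 1.001
grasp_force: 0.0
```

Call:
{"op": "send_rows", "data": {
  "slide": [
    [0, 0, 0],
    [0, 0, 0],
    [0, 0, 0],
    [0, 0, 0],
    [0, 0, 0],
    [0, 0, 0],
    [0, 0, 0],
    [0, 0, 0]
  ],
  "roll": [0, 0, 0, 0, 0, 0, 0, 0],
  "claw": [1, 1, 1, 1, 1, 1, 1, 1]
}}

```text
t: 16.45
eef_pos: [0.5707, 0.1897, 0.1273]
tool_rot: [-0.0, -0.116, 0.993, 0.0]
contact_force: [0.4, 0.4, 0.3]
gripper_width: 0.999
grasp_force: 0.0
```

```bash
python3 look.py navy card grey; python3 - <<'E'
from plan import *
t=bot.read_camera("top"); l=label(t,(130,190,215,290))
print("placed dbrown",rectpose("top",l,.052))
c=cover(cv2.medianBlur(t,3),(120,180,225,300),lambda H,S,V:(V>76)|(V>170)&(S<65)); print(rectpose("top",cv2.convexHull(c),.052))
chain([(608.5,5.4,100,109.5),(608.5,5.4,8,109.5)])
cv2.imwrite("pics/p2.png",cv2.resize(t[170:310,110:240,::-1],None,fx=4,fy=4,interpolation=cv2.INTER_CUBIC))
E
```

```text
navy (array([608.5,   5.5]), 19.3, array([102.9,  62.3])) (array([623.4,  14.4]), 18.7, array([42.4, 22.2]))
card None (array([ 606.8, -153.9]), -83.1, array([47.2, 20.5]))
grey (array([ 451.1, -153.7]), 85.3, array([103.1,  62.4])) None
placed dbrown (array([498.3, 336.5]), 10.9, array([48. , 18.2]))
(array([489.9, 323.1]), 1.1, array([253.1, 219. ]))
now [570.8 189.4 127.3] 103.3 tilt 0.01
[608.5   5.4 100.  109.5] slide [5.6, -187.7, 27.3] roll -6.2
[608.5   5.4   8.  109.5] slide [0.0, 0.0, 92.0] roll -0.0
```

View pics/p2.png

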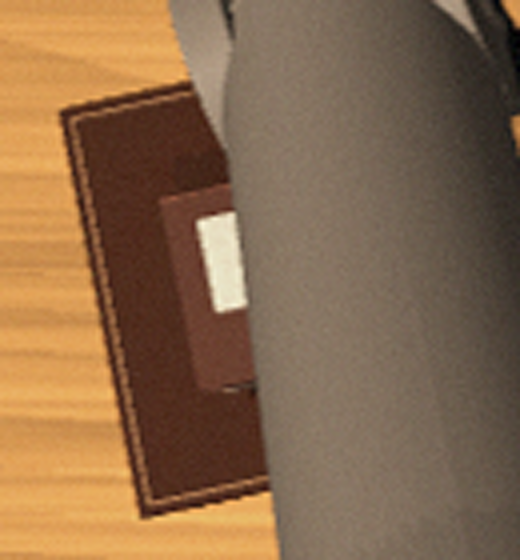

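The pile so far looks square (the arm hides its right half). Next is navy.

Call:
{"op": "send_rows", "data": {
  "slide": [
    [1, -30, 5],
    [2, -60, 10],
    [3, -90, 15],
    [4, -120, 20],
    [5, -150, 25],
    [5.6, -175, 27],
    [5.6, -187.7, 27],
    [5.6, -187.7, 27]
  ],
  "roll": [-1, -2, -3, -4, -5, -6.2, -6.2, -6.2],
  "claw": [1, 1, 1, 1, 1, 1, 1, 1]
}}

```text
t: 17.22
eef_pos: [0.609, 0.001, 0.1003]
tool_rot: [-0.0, -0.166, 0.986, -0.001]
contact_force: [0.6, -0.3, -0.2]
gripper_width: 1.0
grasp_force: 0.0
```

Call:
{"op": "send_rows", "data": {
  "slide": [
    [0, 0, 0],
    [0, 0, 10],
    [0, 0, 20],
    [0, 0, 30],
    [0, 0, 40],
    [0, 0, 50],
    [0, 0, 50],
    [0, 0, 50]
  ],
  "roll": [0, 0, 0, 0, 0, 0, 0, 0],
  "claw": [1, 1, 1, 1, 1, 1, 1, 1]
}}

```text
t: 17.88
eef_pos: [0.6078, 0.0053, 0.0492]
tool_rot: [-0.001, -0.169, 0.986, 0.0]
contact_force: [0.8, 0.2, 0.0]
gripper_width: 1.004
grasp_force: 0.0
```

```bash
python3 - <<'E'
from plan import *
t=bot.read_camera("top"); l=label(t,(130,190,215,290))
print("placed dbrown",rectpose("top",l,.052))
im=cv2.medianBlur(t,5);hsv=cv2.cvtColor(im,cv2.COLOR_RGB2HSV)
print("row",hsv[245,140:215:3].tolist())
for v in(70,76,82):
  c=cover(im,(135,193,212,285),lambda H,S,V:(V>v)&(H<12)|(V>170)&(S<65)); print(rectpose("top",cv2.convexHull(c),.052))
chain([(608.5,5.4,8,109.3)])
E
```

```text
placed dbrown (array([498.7, 334.5]), 12.7, array([49. , 22.1]))
row [[9, 162, 82], [9, 158, 84], [9, 160, 83], [9, 160, 83], [9, 157, 83], [8, 147, 99], [8, 140, 111], [8, 140, 111], [20, 48, 233], [24, 37, 235], [25, 38, 235], [15, 93, 148], [8, 139, 108], [8, 140, 109], [8, 138, 109], [8, 143, 109], [14, 115, 51], [13, 108, 45], [8, 156, 44], [9, 160, 43], [6, 148, 43], [6, 145, 44], [8, 163, 78], [8, 159, 82], [14, 171, 106]]
(array([491.5, 320.8]), 1.2, array([193.3, 159.7]))
(array([491.5, 320.8]), 1.2, array([193.3, 159.7]))
(array([468.3, 342. ]), 10.8, array([153.3, 103.4]))
now [608.5   5.2  50. ] 109.5 tilt 0.03
[608.5   5.4   8.  109.3] slide [-0.1, 0.2, 42.0] roll 0.2
```

Call:
{"op": "send_rows", "data": {
  "slide": [
    [0, 0, 10],
    [0, 0, 20],
    [0, 0, 30],
    [0, 0, 36],
    [0, 0, 39],
    [0, 0, 41],
    [0, 0, 42],
    [0, 0, 42]
  ],
  "roll": [0, 0, 0, 0, 0, 0, 0, 0],
  "claw": [1, 1, 1, 1, 1, 1, 1, 1]
}}

```text
t: 18.6
eef_pos: [0.6086, 0.0051, 0.0082]
tool_rot: [0.0, -0.169, 0.986, 0.0]
contact_force: [0.1, 0.7, 0.1]
gripper_width: 1.0
grasp_force: 0.0
```

Call:
{"op": "send_rows", "data": {
  "slide": [
    [0, 0, 0],
    [0, 0, 0],
    [0, 0, 0],
    [0, 0, 0],
    [0, 0, 0],
    [0, 0, 0],
    [0, 0, 0],
    [0, 0, 0]
  ],
  "roll": [0, 0, 0, 0, 0, 0, 0, 0],
  "claw": [0.6, 0.5, 0.5, 0.5, 0.5, 0.5, 0.5, 0.5]
}}

```text
t: 19.27
eef_pos: [0.609, 0.0051, 0.0092]
tool_rot: [0.001, -0.169, 0.986, -0.0]
contact_force: [-1.4, -0.3, 5.3]
gripper_width: 0.732
grasp_force: 54.9
```

Call:
{"op": "send_rows", "data": {
  "slide": [
    [0, 0, 0],
    [0, 0, -5],
    [0, 0, -20],
    [0, 0, -40],
    [0, 0, -60],
    [0, 0, -80],
    [0, 0, -100],
    [0, 0, -120]
  ],
  "roll": [0, 0, 0, 0, 0, 0, 0, 0],
  "claw": [0.5, 0.5, 0.5, 0.5, 0.5, 0.5, 0.5, 0.5]
}}

```text
t: 19.93
eef_pos: [0.6082, 0.0051, 0.1294]
tool_rot: [-0.0, -0.169, 0.986, 0.0]
contact_force: [-0.1, 0.1, -2.5]
gripper_width: 0.73
grasp_force: 54.8
```

```bash
python3 - <<'E'
from plan import *
chain([(548,167,128,109.3),(488.5,328.7,128,103.2)])
E
```

```text
now [608.2   5.1 129.4] 109.5 tilt 0.01
[548.  167.  128.  109.3] slide [2.9, 172.7, 1.4] roll 0.2
[488.5 328.7 128.  103.2] slide [2.7, 172.3, -0.0] roll 6.1
```

Call:
{"op": "send_rows", "data": {
  "slide": [
    [0, 22, 0],
    [1, 43, 0],
    [1, 65, 0],
    [1, 86, 0],
    [2, 108, 0],
    [2, 130, 0],
    [3, 151, 0],
    [3, 172.7, 0]
  ],
  "roll": [0, 0, 0, 0, 0, 0, 0, 0],
  "claw": [0.5, 0.5, 0.5, 0.5, 0.5, 0.5, 0.5, 0.5]
}}

```text
t: 20.6
eef_pos: [0.5474, 0.1677, 0.1285]
tool_rot: [-0.0, -0.169, 0.986, -0.0]
contact_force: [-0.2, 0.2, -2.1]
gripper_width: 0.727
grasp_force: 54.9
```

Call:
{"op": "send_rows", "data": {
  "slide": [
    [0, 25, 0],
    [1, 50, 0],
    [1, 75, 0],
    [1, 100, 0],
    [2, 125, 0],
    [2, 150, 0],
    [2.7, 172.3, 0],
    [2.7, 172.3, 0]
  ],
  "roll": [1, 2, 3, 4, 5, 6, 6.1, 6.1],
  "claw": [0.5, 0.5, 0.5, 0.5, 0.5, 0.5, 0.5, 0.5]
}}

```text
t: 21.27
eef_pos: [0.4852, 0.3346, 0.1285]
tool_rot: [-0.0, -0.12, 0.993, 0.002]
contact_force: [-0.8, 1.0, -0.9]
gripper_width: 0.729
grasp_force: 54.9
```

Call:
{"op": "send_rows", "data": {
  "slide": [
    [0, 0, 10],
    [0, 0, 20],
    [0, 0, 30],
    [0, 0, 40],
    [0, 0, 50],
    [0, 0, 55],
    [0, 0, 55],
    [0, 0, 55]
  ],
  "roll": [0, 0, 0, 0, 0, 0, 0, 0],
  "claw": [0.5, 0.5, 0.5, 0.5, 0.5, 0.5, 0.5, 0.5]
}}

```text
t: 21.93
eef_pos: [0.4882, 0.3282, 0.0728]
tool_rot: [-0.0, -0.116, 0.993, -0.0]
contact_force: [-0.0, -0.5, -0.9]
gripper_width: 0.728
grasp_force: 54.9
```

```bash
python3 - <<'E'
from plan import *
chain([(488.5,328.7,61.2,103.2)])
E
```

```text
now [488.2 328.2  72.8] 103.3 tilt 0.05
[488.5 328.7  61.2 103.2] slide [-0.4, 0.4, 11.6] roll 0.1
```

Call:
{"op": "send_rows", "data": {
  "slide": [
    [0, 0, 2],
    [0, 0, 4],
    [0, 0, 6],
    [0, 0, 8],
    [0, 0, 10],
    [0, 0, 11],
    [0, 0, 11.5],
    [0, 0, 11.5]
  ],
  "roll": [0, 0, 0, 0, 0, 0, 0, 0],
  "claw": [0.5, 0.5, 0.5, 0.5, 0.5, 0.5, 0.5, 0.5]
}}

```text
t: 22.6
eef_pos: [0.4882, 0.3285, 0.0617]
tool_rot: [-0.0, -0.116, 0.993, -0.0]
contact_force: [-0.5, -0.3, -0.7]
gripper_width: 0.727
grasp_force: 54.9
```

Call:
{"op": "send_rows", "data": {
  "slide": [
    [0, 0, 0],
    [0, 0, 0],
    [0, 0, 0],
    [0, 0, 0],
    [0, 0, 0],
    [0, 0, 0],
    [0, 0, 0],
    [0, 0, 0]
  ],
  "roll": [0, 0, 0, 0, 0, 0, 0, 0],
  "claw": [0.7, 0.75, 0.78, 0.82, 0.86, 0.9, 0.95, 1]
}}

```text
t: 23.27
eef_pos: [0.4883, 0.3286, 0.0618]
tool_rot: [0.0, -0.116, 0.993, 0.0]
contact_force: [-0.5, -0.2, 0.5]
gripper_width: 1.001
grasp_force: 0.0
```

Call:
{"op": "send_rows", "data": {
  "slide": [
    [0, 0, -10],
    [0, 0, -35],
    [0, 0, -65],
    [0, -20, -70],
    [1, -50, -70],
    [2, -80, -70],
    [3, -120, -70],
    [4, -150, -70]
  ],
  "roll": [0, 0, 0, 0, 5, 10, 15, 20],
  "claw": [1, 1, 1, 1, 1, 1, 1, 1]
}}

```text
t: 23.93
eef_pos: [0.5196, 0.1789, 0.1328]
tool_rot: [0.001, 0.061, 0.998, -0.0]
contact_force: [-0.0, -0.2, -0.6]
gripper_width: 1.0
grasp_force: 0.0
```

Call:
{"op": "send_rows", "data": {
  "slide": [
    [-8, -30, 0],
    [-16, -60, 0],
    [-25, -95, 0],
    [-32, -120, 0],
    [-32, -120, 0],
    [-32, -120, 0],
    [-32, -120, 0],
    [-32, -120, 0]
  ],
  "roll": [6, 12, 18, 24, 30, 30, 30, 30],
  "claw": [1, 1, 1, 1, 1, 1, 1, 1]
}}

```text
t: 24.6
eef_pos: [0.5369, 0.0603, 0.1321]
tool_rot: [-0.0, 0.312, 0.95, 0.0]
contact_force: [0.1, -0.0, 0.2]
gripper_width: 1.004
grasp_force: 0.0
```

```bash
python3 look.py card grey; python3 - <<'E'
from plan import *
t=bot.read_camera("top")
print("pile",measure(t,"navy",(120,180,225,300),.074))
chain([(602.3,-141.3,100,6.3),(602.3,-141.3,50,6.3)])
E
```

```text
card None (array([ 607. , -153.4]), -89.4, array([46.3, 19.9]))
grey (array([ 451.3, -153.6]), 84.9, array([103.1,  63.6])) (array([ 448.2, -142.4]), 89.8, array([50.1, 21.7]))
pile ((array([490.1, 325.9]), 13.3, array([104.1,  65.2])), (array([500.2, 334.8]), 12.7, array([49.2, 22.4])))
now [536.8  60.2 131.9] 53.6 tilt 0.04
[ 602.3 -141.3  100.     6.3] slide [-172.3, -123.3, 31.9] roll 47.3
[ 602.3 -141.3   50.     6.3] slide [0.0, 0.0, 50.0] roll -0.0
```

Call:
{"op": "send_rows", "data": {
  "slide": [
    [-25, -18, 4],
    [-50, -36, 8],
    [-75, -54, 12],
    [-100, -72, 16],
    [-125, -90, 22],
    [-150, -107, 28],
    [-172.3, -123.3, 31.9],
    [-172.3, -123.3, 31.9]
  ],
  "roll": [6, 12, 18, 25, 32, 39, 46, 47.3],
  "claw": [1, 1, 1, 1, 1, 1, 1, 1]
}}

```text
t: 25.37
eef_pos: [0.602, -0.149, 0.0996]
tool_rot: [0.002, 0.672, 0.74, -0.001]
contact_force: [0.4, -0.6, 0.2]
gripper_width: 1.002
grasp_force: 0.0
```

Call:
{"op": "send_rows", "data": {
  "slide": [
    [0, 0, 0],
    [0, 0, 10],
    [0, 0, 20],
    [0, 0, 30],
    [0, 0, 40],
    [0, 0, 50],
    [0, 0, 50],
    [0, 0, 50]
  ],
  "roll": [0, 0, 0, 0, 0, 0, 0, 0],
  "claw": [1, 1, 1, 1, 1, 1, 1, 1]
}}

```text
t: 26.03
eef_pos: [0.601, -0.1427, 0.049]
tool_rot: [-0.001, 0.669, 0.744, -0.0]
contact_force: [-0.6, 0.2, 0.1]
gripper_width: 0.999
grasp_force: 0.0
```

```bash
python3 - <<'E'
from plan import *
chain([(602.3,-141.3,7.5,6.3)])
E
```

```text
now [ 601.  -142.7   49. ] 6.1 tilt 0.1
[ 602.3 -141.3    7.5    6.3] slide [1.3, 1.5, 41.5] roll -0.2
```

Call:
{"op": "send_rows", "data": {
  "slide": [
    [0.5, 1, 10],
    [0.5, 1, 20],
    [0.5, 1, 30],
    [0.5, 1, 36],
    [0.5, 1, 39],
    [0.5, 1, 41],
    [0.5, 1, 41.5],
    [0.5, 1, 41.5]
  ],
  "roll": [0, 0, 0, 0, 0, 0, 0, 0],
  "claw": [1, 1, 1, 1, 1, 1, 1, 1]
}}

```text
t: 26.7
eef_pos: [0.6026, -0.1425, 0.0085]
tool_rot: [0.0, 0.669, 0.743, 0.0]
contact_force: [-0.1, -0.1, -0.3]
gripper_width: 0.998
grasp_force: 0.0
```

Call:
{"op": "send_rows", "data": {
  "slide": [
    [0, 0, 0],
    [0, 0, 0],
    [0, 0, 0],
    [0, 0, 0],
    [0, 0, 0],
    [0, 0, 0],
    [0, 0, 0],
    [0, 0, 0]
  ],
  "roll": [0, 0, 0, 0, 0, 0, 0, 0],
  "claw": [0.6, 0.5, 0.5, 0.5, 0.5, 0.5, 0.5, 0.5]
}}

```text
t: 27.37
eef_pos: [0.6029, -0.1425, 0.0093]
tool_rot: [0.0, 0.669, 0.743, 0.0]
contact_force: [-1.2, 0.6, 4.8]
gripper_width: 0.723
grasp_force: 54.0
```

Call:
{"op": "send_rows", "data": {
  "slide": [
    [0, 0, 0],
    [0, 0, -5],
    [0, 0, -20],
    [0, 0, -40],
    [0, 0, -60],
    [0, 0, -85],
    [0, 0, -110],
    [0, 0, -135]
  ],
  "roll": [0, 0, 0, 0, 0, 0, 0, 0],
  "claw": [0.5, 0.5, 0.5, 0.5, 0.5, 0.5, 0.5, 0.5]
}}

```text
t: 28.03
eef_pos: [0.6022, -0.1424, 0.1448]
tool_rot: [-0.0, 0.669, 0.743, -0.0]
contact_force: [-0.2, -0.4, -1.4]
gripper_width: 0.725
grasp_force: 54.8
```

```bash
python3 - <<'E'
from plan import *
chain([(545,20,143,50),(515,175,143,80),(488.5,328.7,143,103.2)])
E
```

```text
now [ 602.2 -142.4  144.8] 6.1 tilt 0.01
[545  20 143  50] slide [167.5, -39.8, 1.8] roll -43.9
[515 175 143  80] slide [122.6, 99.5, -0.0] roll -30.0
[488.5 328.7 143.  103.2] slide [52.8, 146.8, -0.0] roll -23.2
```

Call:
{"op": "send_rows", "data": {
  "slide": [
    [21, -5, 0],
    [42, -10, 0],
    [63, -15, 0],
    [84, -20, 0],
    [105, -25, 0],
    [126, -30, 0],
    [147, -35, 0],
    [167.5, -39.8, 0]
  ],
  "roll": [-5, -11, -16, -22, -27, -33, -38, -43.9],
  "claw": [0.5, 0.5, 0.5, 0.5, 0.5, 0.5, 0.5, 0.5]
}}

```text
t: 28.7
eef_pos: [0.5447, 0.0209, 0.1438]
tool_rot: [0.0, 0.34, 0.94, 0.0]
contact_force: [-0.1, 0.1, -1.0]
gripper_width: 0.726
grasp_force: 54.8
```

Call:
{"op": "send_rows", "data": {
  "slide": [
    [15, 12, 0],
    [31, 25, 0],
    [46, 37, 0],
    [61, 50, 0],
    [77, 62, 0],
    [92, 75, 0],
    [107, 87, 0],
    [122.6, 99.5, 0]
  ],
  "roll": [-4, -8, -11, -15, -19, -23, -26, -30],
  "claw": [0.5, 0.5, 0.5, 0.5, 0.5, 0.5, 0.5, 0.5]
}}

```text
t: 29.37
eef_pos: [0.5151, 0.1768, 0.1433]
tool_rot: [0.0, 0.085, 0.996, -0.0]
contact_force: [-1.0, -0.1, -1.3]
gripper_width: 0.723
grasp_force: 54.8
```

Call:
{"op": "send_rows", "data": {
  "slide": [
    [7, 20, 0],
    [14, 40, 0],
    [21, 60, 0],
    [29, 80, 0],
    [36, 100, 0],
    [43, 120, 0],
    [50, 140, 0],
    [52.8, 146.8, 0]
  ],
  "roll": [-3, -6, -9, -12, -15, -18, -21, -23.2],
  "claw": [0.5, 0.5, 0.5, 0.5, 0.5, 0.5, 0.5, 0.5]
}}

```text
t: 30.03
eef_pos: [0.4877, 0.3338, 0.1434]
tool_rot: [0.0, -0.119, 0.993, 0.001]
contact_force: [0.3, 1.0, 0.1]
gripper_width: 0.724
grasp_force: 54.8
```

Call:
{"op": "send_rows", "data": {
  "slide": [
    [0, 0, 10],
    [0, 0, 20],
    [0, 0, 30],
    [0, 0, 40],
    [0, 0, 50],
    [0, 0, 50],
    [0, 0, 50],
    [0, 0, 50]
  ],
  "roll": [0, 0, 0, 0, 0, 0, 0, 0],
  "claw": [0.5, 0.5, 0.5, 0.5, 0.5, 0.5, 0.5, 0.5]
}}

```text
t: 30.7
eef_pos: [0.4893, 0.3287, 0.0935]
tool_rot: [0.0, -0.114, 0.993, 0.0]
contact_force: [0.2, 0.3, -0.3]
gripper_width: 0.728
grasp_force: 54.8
```

```bash
python3 - <<'E'
from plan import *
chain([(489.4,328.9,83.3,103.2)])
E
```

```text
now [489.3 328.7  93.5] 103.1 tilt 0.01
[489.4 328.9  83.3 103.2] slide [-0.1, 0.2, 10.2] roll -0.1
```

Call:
{"op": "send_rows", "data": {
  "slide": [
    [0, 0, 2],
    [0, 0, 4],
    [0, 0, 6],
    [0, 0, 8],
    [0, 0, 9],
    [0, 0, 9.5],
    [0, 0, 10],
    [0, 0, 10]
  ],
  "roll": [0, 0, 0, 0, 0, 0, 0, 0],
  "claw": [0.5, 0.5, 0.5, 0.5, 0.5, 0.5, 0.5, 0.5]
}}

```text
t: 31.37
eef_pos: [0.489, 0.3288, 0.0834]
tool_rot: [0.0, -0.115, 0.993, 0.0]
contact_force: [-0.3, 0.1, 0.1]
gripper_width: 0.725
grasp_force: 54.8
```

Call:
{"op": "send_rows", "data": {
  "slide": [
    [0, 0, 0],
    [0, 0, 0],
    [0, 0, 0],
    [0, 0, 0],
    [0, 0, 0],
    [0, 0, 0],
    [0, 0, 0],
    [0, 0, 0]
  ],
  "roll": [0, 0, 0, 0, 0, 0, 0, 0],
  "claw": [0.7, 0.75, 0.78, 0.82, 0.86, 0.9, 0.95, 1]
}}

```text
t: 32.03
eef_pos: [0.489, 0.3288, 0.0834]
tool_rot: [0.0, -0.115, 0.993, 0.0]
contact_force: [-0.2, 1.0, -0.6]
gripper_width: 1.002
grasp_force: 0.0
```

Call:
{"op": "send_rows", "data": {
  "slide": [
    [0, 0, -10],
    [0, 0, -35],
    [0, 0, -60],
    [0, -20, -60],
    [1, -50, -60],
    [2, -80, -60],
    [3, -120, -60],
    [4, -150, -60]
  ],
  "roll": [0, 0, 0, 0, 5, 10, 15, 20],
  "claw": [1, 1, 1, 1, 1, 1, 1, 1]
}}

```text
t: 32.7
eef_pos: [0.5198, 0.179, 0.1444]
tool_rot: [0.0, 0.062, 0.998, -0.0]
contact_force: [0.5, 0.4, 0.1]
gripper_width: 0.995
grasp_force: 0.0
```

Call:
{"op": "send_rows", "data": {
  "slide": [
    [-8, -30, 0],
    [-16, -60, 0],
    [-25, -95, 0],
    [-32, -120, 0],
    [-32, -130, 0],
    [-32, -130, 0],
    [-32, -130, 0],
    [-32, -130, 0]
  ],
  "roll": [6, 12, 18, 24, 30, 36, 40, 40],
  "claw": [1, 1, 1, 1, 1, 1, 1, 1]
}}

```text
t: 33.37
eef_pos: [0.5358, 0.0488, 0.1441]
tool_rot: [0.0, 0.399, 0.917, 0.0]
contact_force: [0.3, 0.0, 0.4]
gripper_width: 0.997
grasp_force: 0.0
```

```bash
python3 look.py grey; python3 - <<'E'
from plan import *
t=bot.read_camera("top")
print("label pile",rectpose("top",label(t,(130,190,215,290)),.094))
im=cv2.medianBlur(t,3)
for v in (100,120):
  c=cover(im,(122,185,215,290),lambda H,S,V:(V>v)); print("pile",rectpose("top",cv2.convexHull(c),.094))
chain([(451.2,-153.7,100,-5.1)])
E
```

```text
grey (array([ 451.1, -153.9]), 84.9, array([103.3,  63.1])) (array([ 448.2, -142.4]), 89.8, array([50.1, 21.7]))
label pile (array([499.3, 334. ]), 13.6, array([48.4, 20.2]))
pile (array([492. , 358.7]), 0.6, array([210.7, 111.3]))
pile (array([488. , 327.6]), 13.4, array([106.2,  65.2]))
now [535.7  49.2 143.9] 43.3 tilt 0.04
[ 451.2 -153.7  100.    -5.1] slide [-89.6, -200.7, 43.9] roll 48.4
```

Call:
{"op": "send_rows", "data": {
  "slide": [
    [-14, -31, 4],
    [-28, -62, 10],
    [-42, -93, 16],
    [-56, -125, 24],
    [-70, -157, 32],
    [-84, -188, 40],
    [-89.6, -200.7, 43.9],
    [-89.6, -200.7, 43.9]
  ],
  "roll": [6, 13, 20, 27, 34, 41, 48, 48.4],
  "claw": [1, 1, 1, 1, 1, 1, 1, 1]
}}

```text
t: 34.13
eef_pos: [0.4481, -0.1569, 0.0991]
tool_rot: [-0.0, 0.742, 0.671, -0.001]
contact_force: [-0.2, -0.1, -0.2]
gripper_width: 1.001
grasp_force: 0.0
```

Call:
{"op": "send_rows", "data": {
  "slide": [
    [0, 0, 0],
    [0, 0, 10],
    [0, 0, 20],
    [0, 0, 30],
    [0, 0, 40],
    [0, 0, 50],
    [0, 0, 50],
    [0, 0, 50]
  ],
  "roll": [0, 0, 0, 0, 0, 0, 0, 0],
  "claw": [1, 1, 1, 1, 1, 1, 1, 1]
}}

```text
t: 34.8
eef_pos: [0.4498, -0.1536, 0.0487]
tool_rot: [-0.001, 0.739, 0.674, -0.001]
contact_force: [-0.7, -0.5, -0.6]
gripper_width: 0.995
grasp_force: 0.0
```

```bash
python3 - <<'E'
from plan import *
chain([(451.2,-153.7,6,-5.1)])
E
```

```text
now [ 449.8 -153.6   48.7] -5.2 tilt 0.11
[ 451.2 -153.7    6.    -5.1] slide [0.0, 1.4, 42.7] roll -0.1
```

Call:
{"op": "send_rows", "data": {
  "slide": [
    [0, 0.7, 10],
    [0, 0.7, 20],
    [0, 0.7, 30],
    [0, 0.7, 36],
    [0, 0.7, 39],
    [0, 0.7, 41],
    [0, 0.7, 42.7],
    [0, 0.7, 42.7]
  ],
  "roll": [0, 0, 0, 0, 0, 0, 0, 0],
  "claw": [1, 1, 1, 1, 1, 1, 1, 1]
}}

```text
t: 35.47
eef_pos: [0.4511, -0.1539, 0.0067]
tool_rot: [-0.0, 0.739, 0.674, -0.0]
contact_force: [-0.4, 0.0, -0.0]
gripper_width: 1.002
grasp_force: 0.0
```

Call:
{"op": "send_rows", "data": {
  "slide": [
    [0, 0, 0],
    [0, 0, 0],
    [0, 0, 0],
    [0, 0, 0],
    [0, 0, 0],
    [0, 0, 0],
    [0, 0, 0],
    [0, 0, 0]
  ],
  "roll": [0, 0, 0, 0, 0, 0, 0, 0],
  "claw": [0.6, 0.5, 0.5, 0.5, 0.5, 0.5, 0.5, 0.5]
}}

```text
t: 36.13
eef_pos: [0.4514, -0.1538, 0.0076]
tool_rot: [0.0, 0.739, 0.674, 0.0]
contact_force: [-2.0, 0.3, 8.6]
gripper_width: 0.724
grasp_force: 52.3
```

Call:
{"op": "send_rows", "data": {
  "slide": [
    [0, 0, 0],
    [0, 0, -5],
    [0, 0, -20],
    [0, 0, -45],
    [0, 0, -75],
    [0, 0, -105],
    [0, 0, -135],
    [0, 0, -150]
  ],
  "roll": [0, 0, 0, 0, 0, 0, 0, 0],
  "claw": [0.5, 0.5, 0.5, 0.5, 0.5, 0.5, 0.5, 0.5]
}}

```text
t: 36.8
eef_pos: [0.4522, -0.1544, 0.16]
tool_rot: [0.001, 0.739, 0.674, 0.001]
contact_force: [1.2, 0.3, -0.9]
gripper_width: 0.723
grasp_force: 55.0
```

```bash
python3 - <<'E'
from plan import *
chain([(520,10,157,40),(515,175,157,75),(488.5,328.7,157,103.2)])
E
```

```text
now [ 452.2 -154.4  160. ] -5.3 tilt 0.22
[520  10 157  40] slide [169.9, 52.4, 3.0] roll -45.3
[515 175 157  75] slide [129.6, 102.2, -0.0] roll -35.0
[488.5 328.7 157.  103.2] slide [65.4, 141.6, -0.0] roll -28.2
```

Call:
{"op": "send_rows", "data": {
  "slide": [
    [21, 6, 0],
    [42, 13, 0],
    [64, 20, 0],
    [85, 26, 0],
    [106, 33, 0],
    [127, 39, 0],
    [149, 46, 0],
    [170, 52.4, 1]
  ],
  "roll": [-5, -11, -17, -23, -28, -34, -40, -45.3],
  "claw": [0.5, 0.5, 0.5, 0.5, 0.5, 0.5, 0.5, 0.5]
}}

```text
t: 37.47
eef_pos: [0.5191, 0.0119, 0.1562]
tool_rot: [0.0, 0.42, 0.908, 0.0]
contact_force: [-0.2, -0.0, -1.1]
gripper_width: 0.726
grasp_force: 55.0
```

Call:
{"op": "send_rows", "data": {
  "slide": [
    [16, 13, 0],
    [32, 26, 0],
    [49, 38, 0],
    [65, 51, 0],
    [81, 64, 0],
    [97, 77, 0],
    [113, 89, 0],
    [129.6, 102.2, 0]
  ],
  "roll": [-4, -9, -13, -17, -22, -26, -30, -35],
  "claw": [0.5, 0.5, 0.5, 0.5, 0.5, 0.5, 0.5, 0.5]
}}

```text
t: 38.13
eef_pos: [0.5131, 0.1773, 0.1558]
tool_rot: [-0.0, 0.128, 0.992, -0.0]
contact_force: [-0.2, -0.2, -1.2]
gripper_width: 0.726
grasp_force: 55.0
```

Call:
{"op": "send_rows", "data": {
  "slide": [
    [9, 20, 0],
    [18, 40, 0],
    [28, 60, 0],
    [37, 80, 0],
    [46, 100, 0],
    [55, 120, 0],
    [64, 138, 0],
    [65.4, 141.6, 0]
  ],
  "roll": [-4, -8, -12, -16, -20, -24, -28, -28.2],
  "claw": [0.5, 0.5, 0.5, 0.5, 0.5, 0.5, 0.5, 0.5]
}}

```text
t: 38.8
eef_pos: [0.4849, 0.335, 0.1558]
tool_rot: [-0.0, -0.121, 0.993, 0.001]
contact_force: [-0.5, 0.6, -2.0]
gripper_width: 0.722
grasp_force: 55.0
```

Call:
{"op": "send_rows", "data": {
  "slide": [
    [0, 0, 10],
    [0, 0, 20],
    [0, 0, 30],
    [0, 0, 40],
    [0, 0, 45],
    [0, 0, 45],
    [0, 0, 45],
    [0, 0, 45]
  ],
  "roll": [0, 0, 0, 0, 0, 0, 0, 0],
  "claw": [0.5, 0.5, 0.5, 0.5, 0.5, 0.5, 0.5, 0.5]
}}

```text
t: 39.47
eef_pos: [0.4874, 0.3293, 0.1111]
tool_rot: [0.0, -0.115, 0.993, 0.0]
contact_force: [0.3, 0.4, -0.5]
gripper_width: 0.732
grasp_force: 55.0
```

```bash
python3 - <<'E'
from plan import *
chain([(488.5,328.7,101.6,103.2)])
E
```

```text
now [487.4 329.3 111.1] 103.2 tilt 0.04
[488.5 328.7 101.6 103.2] slide [-0.9, -0.9, 9.5] roll 0.0
```

Call:
{"op": "send_rows", "data": {
  "slide": [
    [-0.9, -0.9, 2],
    [-0.9, -0.9, 4],
    [-0.9, -0.9, 6],
    [-0.9, -0.9, 8],
    [-0.9, -0.9, 9],
    [-0.9, -0.9, 9.3],
    [-0.9, -0.9, 9.3],
    [-0.9, -0.9, 9.3]
  ],
  "roll": [0, 0, 0, 0, 0, 0, 0, 0],
  "claw": [0.5, 0.5, 0.5, 0.5, 0.5, 0.5, 0.5, 0.5]
}}

```text
t: 40.13
eef_pos: [0.4879, 0.3287, 0.1017]
tool_rot: [-0.0, -0.115, 0.993, 0.0]
contact_force: [-2.7, -0.9, 3.5]
gripper_width: 0.726
grasp_force: 55.4
```

Call:
{"op": "send_rows", "data": {
  "slide": [
    [0, 0, 0],
    [0, 0, 0],
    [0, 0, 0],
    [0, 0, 0],
    [0, 0, 0],
    [0, 0, 0],
    [0, 0, 0],
    [0, 0, 0]
  ],
  "roll": [0, 0, 0, 0, 0, 0, 0, 0],
  "claw": [0.7, 0.75, 0.78, 0.82, 0.86, 0.9, 0.95, 1]
}}

```text
t: 40.8
eef_pos: [0.4881, 0.3287, 0.1015]
tool_rot: [0.0, -0.115, 0.993, 0.0]
contact_force: [-0.1, -0.0, -0.5]
gripper_width: 1.004
grasp_force: 0.0
```

Call:
{"op": "send_rows", "data": {
  "slide": [
    [0, 0, -10],
    [0, 0, -35],
    [0, 0, -50],
    [0, -20, -50],
    [1, -50, -50],
    [2, -80, -50],
    [3, -120, -50],
    [4, -160, -50]
  ],
  "roll": [0, 0, 0, 0, 0, 0, 0, 0],
  "claw": [1, 1, 1, 1, 1, 1, 1, 1]
}}

```text
t: 41.47
eef_pos: [0.5211, 0.1714, 0.1524]
tool_rot: [0.001, -0.116, 0.993, 0.0]
contact_force: [1.2, -0.6, 0.0]
gripper_width: 0.999
grasp_force: 0.0
```

Call:
{"op": "send_rows", "data": {
  "slide": [
    [-8, -40, 0],
    [-16, -80, 0],
    [-25, -120, 0],
    [-32, -150, 0],
    [-32, -160, 0],
    [-32, -160, 0],
    [-32, -160, 0],
    [-32, -160, 0]
  ],
  "roll": [0, 0, 0, 0, 0, 0, 0, 0],
  "claw": [1, 1, 1, 1, 1, 1, 1, 1]
}}

```text
t: 42.13
eef_pos: [0.5882, 0.0261, 0.1516]
tool_rot: [-0.0, -0.117, 0.993, 0.001]
contact_force: [0.4, 0.4, 1.1]
gripper_width: 0.998
grasp_force: 0.0
```

```bash
python3 - <<'E'
from plan import *
t=bot.read_camera("top");s=bot.read_camera("scene")
print("pile",measure(t,"grey",(122,185,215,290),.112))
f=lambda H,S,V:(V<75)
for z in(0.028,.036): print(rectpose("top",cv2.convexHull(cover(t,(238,218,280,296),lambda H,S,V:V<90)),z))
a=cv2.resize(t[215:300,232:287,::-1],None,fx=6,fy=6,interpolation=cv2.INTER_CUBIC)
b=cv2.resize(s[195:240,290:352,::-1],None,fx=7,fy=7,interpolation=cv2.INTER_CUBIC)
o=np.zeros((520,800,3),np.uint8);o[:a.shape[0],:a.shape[1]]=a;o[:b.shape[0],340:340+b.shape[1]]=b;cv2.imwrite("pics/gl.png",o)
print(pose()[0])
E
```

```text
pile ((array([488.6, 326.6]), 13.4, array([104.1,  66.9])), (array([478. , 321.4]), 13.4, array([50. , 22.5])))
(array([507.2, 147.3]), -6.2, array([30.4, 19.2]))
(array([506.6, 146.4]), -6.2, array([30.1, 19.1]))
[588.17274267  26.20421503 151.55794009]
```

View pics/gl.png

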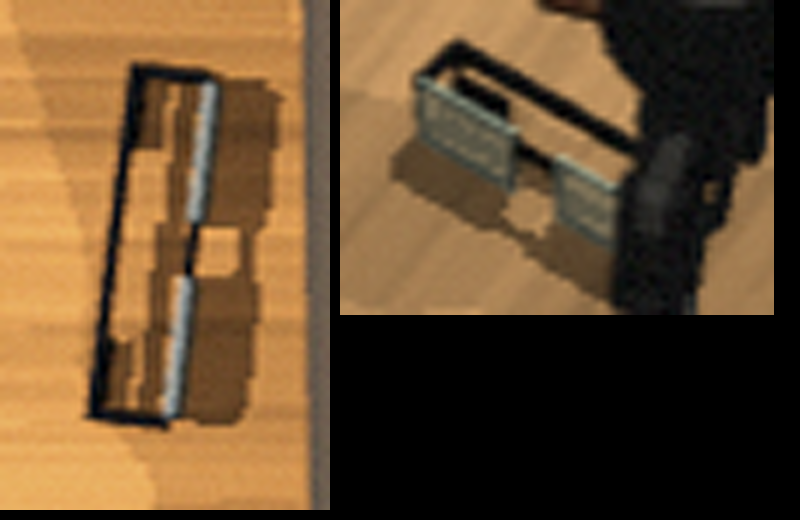

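The grey book is on top of the pile, at (488.6, 326.6) and 13.4°, so all five are stacked and aligned. In the close crop the bridge is at (190,250) and the temple bar's middle at (114,241), with ends at (134,68) and (92,414).

```bash
python3 - <<'E'
from plan import *
T=lambda c:np.array(c)/6+[232,215]-.42
print("bridge 3d",(two((317.3,218),T((190,250)))*1000).round(1))
P=[onplane("top",T(c),.031)[0]*1000 for c in((190,250),(114,241),(134,68),(92,414),(213,77),(172,425))]
print(np.round(P,1).tolist())
d=P[2]-P[3];e=P[4]-P[5];print("ang",np.degrees(np.arctan2(d[1],d[0])),np.degrees(np.arctan2(e[1],e[0])))
c=np.mean([P[0],P[1]],0);c2=np.mean(P[2:],0);print(c,c2)
x,y=(c+c2)[:2]/2
chain([(x,y,100,83),(x,y,50,83),(x,y,18,83),(x,y,190,83),(488.3,328.7,190,103.2),(488.3,328.7,140,103.2)])
E
```

```text
bridge 3d [456.1 133.   28. ]
[[456.0, 132.7, 31.0], [459.0, 159.8, 31.0], [521.1, 153.7, 31.0], [397.5, 166.6, 31.0], [518.1, 125.4, 31.0], [393.8, 138.1, 31.0]]
ang -5.964593505388287 -5.862176204670324
[457.53751558 146.23408217  31.        ] [457.595357   145.93979292  31.        ]
now [588.2  26.2 151.6] 103.5 tilt 0.06
[457.6 146.1 100.   83. ] slide [99.1, 147.0, 51.6] roll 20.5
[457.6 146.1  50.   83. ] slide [0.0, 0.0, 50.0] roll -0.0
[457.6 146.1  18.   83. ] slide [0.0, 0.0, 32.0] roll -0.0
[457.6 146.1 190.   83. ] slide [0.0, 0.0, -172.0] roll -0.0
[488.3 328.7 190.  103.2] slide [-8.2, 185.0, -0.0] roll -20.2
[488.3 328.7 140.  103.2] slide [0.0, 0.0, 50.0] roll -0.0
```

Call:
{"op": "send_rows", "data": {
  "slide": [
    [15, 22, 8],
    [30, 44, 15],
    [45, 66, 22],
    [60, 88, 30],
    [75, 110, 38],
    [90, 132, 46],
    [99.1, 147.5, 51.6],
    [99.1, 147.5, 51.6]
  ],
  "roll": [3, 6, 9, 12, 15, 18, 19.4, 19.4],
  "claw": [1, 1, 1, 1, 1, 1, 0.8, 0.8],
  "force": 25
}}

```text
t: 42.9
eef_pos: [0.454, 0.1487, 0.0988]
tool_rot: [-0.002, 0.05, 0.999, 0.0]
contact_force: [-0.0, 0.7, 0.1]
gripper_width: 0.799
grasp_force: 0.0
```

Call:
{"op": "send_rows", "data": {
  "slide": [
    [0, 0, 0],
    [0, 0, 10],
    [0, 0, 20],
    [0, 0, 30],
    [0, 0, 40],
    [0, 0, 45],
    [0, 0, 45],
    [0, 0, 45]
  ],
  "roll": [0, 0, 0, 0, 0, 0, 0, 0],
  "claw": [0.8, 0.8, 0.8, 0.8, 0.8, 0.8, 0.8, 0.8]
}}

```text
t: 43.57
eef_pos: [0.4583, 0.1441, 0.0543]
tool_rot: [-0.001, 0.054, 0.999, -0.0]
contact_force: [0.1, -0.1, 0.4]
gripper_width: 0.798
grasp_force: 0.0
```

```bash
python3 - <<'E'
from plan import *
chain([(457.6,146.6,18,84.1)])
E
```

```text
now [458.3 144.1  54.3] 83.8 tilt 0.07
[457.6 146.6  18.   84.1] slide [0.9, 2.5, 36.3] roll -0.3
```

Call:
{"op": "send_rows", "data": {
  "slide": [
    [0.9, 2.3, 0],
    [0.9, 2.3, 8],
    [0.9, 2.3, 16],
    [0.9, 2.3, 24],
    [0.9, 2.3, 30],
    [0.9, 2.3, 34],
    [0.9, 2.3, 36.3],
    [0.9, 2.3, 36.3]
  ],
  "roll": [-0.3, -0.3, -0.3, -0.3, -0.3, -0.3, -0.3, -0.3],
  "claw": [0.8, 0.8, 0.8, 0.8, 0.8, 0.8, 0.8, 0.8]
}}

```text
t: 44.23
eef_pos: [0.4574, 0.1467, 0.018]
tool_rot: [-0.0, 0.051, 0.999, -0.0]
contact_force: [-1.0, 0.7, -0.2]
gripper_width: 0.804
grasp_force: 0.0
```

Call:
{"op": "send_rows", "data": {
  "slide": [
    [0, 0, 0],
    [0, 0, 0],
    [0, 0, 0],
    [0, 0, 0],
    [0, 0, 0],
    [0, 0, 0],
    [0, 0, 0],
    [0, 0, 0]
  ],
  "roll": [0, 0, 0, 0, 0, 0, 0, 0],
  "claw": [0.7, 0.6, 0.5, 0.45, 0.4, 0.35, 0.3, 0.25]
}}

```text
t: 44.9
eef_pos: [0.4579, 0.1469, 0.0189]
tool_rot: [0.0, 0.051, 0.999, 0.0]
contact_force: [-2.2, 0.5, 5.7]
gripper_width: 0.368
grasp_force: 25.1
```

Call:
{"op": "send_rows", "data": {
  "slide": [
    [0, 0, 0],
    [0, 0, 0],
    [0, 0, 0],
    [0, 0, 0],
    [0, 0, 0],
    [0, 0, 0],
    [0, 0, 0],
    [0, 0, 0]
  ],
  "roll": [0, 0, 0, 0, 0, 0, 0, 0],
  "claw": [0.25, 0.25, 0.25, 0.25, 0.25, 0.25, 0.25, 0.25]
}}

```text
t: 45.57
eef_pos: [0.458, 0.147, 0.0189]
tool_rot: [0.0, 0.051, 0.999, 0.0]
contact_force: [-1.2, -0.5, 6.9]
gripper_width: 0.367
grasp_force: 25.1
```

Call:
{"op": "send_rows", "data": {
  "slide": [
    [0, 0, -2],
    [0, 0, -5],
    [0, 0, -10],
    [0, 0, -15],
    [0, 0, -20],
    [0, 0, -30],
    [0, 0, -30],
    [0, 0, -30]
  ],
  "roll": [0, 0, 0, 0, 0, 0, 0, 0],
  "claw": [0.25, 0.25, 0.25, 0.25, 0.25, 0.25, 0.25, 0.25]
}}

```text
t: 46.23
eef_pos: [0.4584, 0.1472, 0.0494]
tool_rot: [0.001, 0.051, 0.999, 0.0]
contact_force: [-0.1, 0.1, -1.0]
gripper_width: 0.371
grasp_force: 25.0
```

```bash
python3 - <<'E'
from plan import *
chain([(457.6,146.6,185,84.1),(488.3,328.7,185,103.2)])
s=bot.read_camera("scene"); 
c=s[150:270,250:410]
cv2.imwrite("pics/g3.png",cv2.resize(c[:,:,::-1],None,fx=5,fy=5,interpolation=cv2.INTER_CUBIC))
E
```

```text
now [458.4 147.2  49.4] 84.2 tilt 0.1
[457.6 146.6 185.   84.1] slide [0.7, -0.6, -135.6] roll 0.1
[488.3 328.7 185.  103.2] slide [-11.8, 184.3, -0.0] roll -19.1
```

View pics/g3.png

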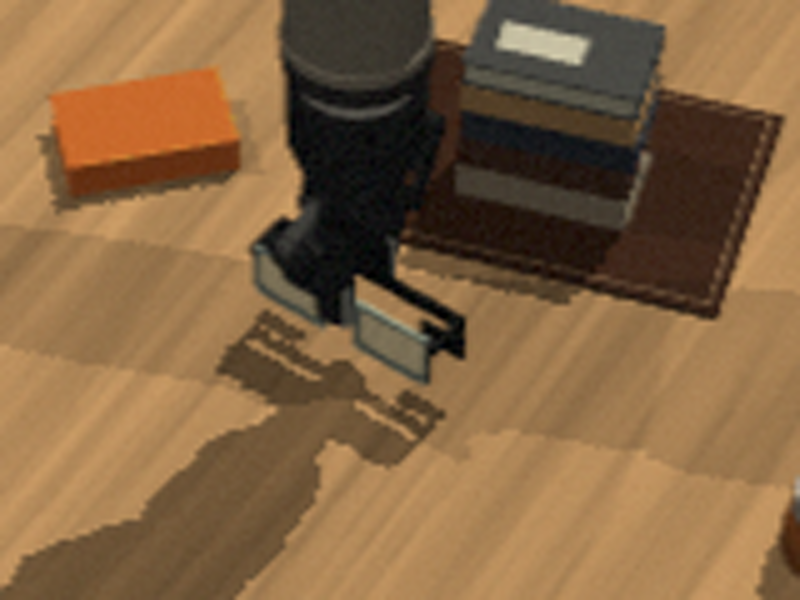

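The glasses are held level at the bridge, and the five-book pile behind looks neat. Carrying them over the pile.

Call:
{"op": "send_rows", "data": {
  "slide": [
    [0, 0, -17],
    [0, 0, -34],
    [0, 0, -51],
    [0, 0, -68],
    [0, 0, -85],
    [0, 0, -102],
    [0, 0, -119],
    [0, 0, -136]
  ],
  "roll": [0, 0, 0, 0, 0, 0, 0, 0],
  "claw": [0.25, 0.25, 0.25, 0.25, 0.25, 0.25, 0.25, 0.25]
}}

```text
t: 46.95
eef_pos: [0.4573, 0.1467, 0.1851]
tool_rot: [-0.0, 0.051, 0.999, -0.0]
contact_force: [1.0, 0.3, -0.6]
gripper_width: 0.372
grasp_force: 25.0
```

Call:
{"op": "send_rows", "data": {
  "slide": [
    [-1, 20, 0],
    [-3, 45, 0],
    [-4, 70, 0],
    [-6, 95, 0],
    [-7, 120, 0],
    [-9, 145, 0],
    [-10, 170, 0],
    [-12, 184.3, 0]
  ],
  "roll": [-2, -5, -7, -10, -12, -15, -17, -19],
  "claw": [0.25, 0.25, 0.25, 0.25, 0.25, 0.25, 0.25, 0.25]
}}

```text
t: 47.62
eef_pos: [0.4874, 0.3331, 0.1835]
tool_rot: [-0.001, -0.118, 0.993, 0.001]
contact_force: [-0.7, 0.3, -0.1]
gripper_width: 0.369
grasp_force: 25.0
```

Call:
{"op": "send_rows", "data": {
  "slide": [
    [0, 0, 0],
    [0, 0, 8],
    [0, 0, 16],
    [0, 0, 24],
    [0, 0, 32],
    [0, 0, 38],
    [0, 0, 42],
    [0, 0, 42]
  ],
  "roll": [0, 0, 0, 0, 0, 0, 0, 0],
  "claw": [0.25, 0.25, 0.25, 0.25, 0.25, 0.25, 0.25, 0.25]
}}

```text
t: 48.28
eef_pos: [0.488, 0.3283, 0.1414]
tool_rot: [-0.001, -0.114, 0.993, -0.001]
contact_force: [0.4, 0.3, 0.3]
gripper_width: 0.364
grasp_force: 25.0
```

```bash
python3 - <<'E'
from plan import *
chain([(488.3,328.7,131,103.3)])
E
```

```text
now [488.  328.3 141.4] 103.1 tilt 0.11
[488.3 328.7 131.  103.3] slide [-0.4, 0.3, 10.4] roll -0.2
```

Call:
{"op": "send_rows", "data": {
  "slide": [
    [0, 0, 2],
    [0, 0, 4],
    [0, 0, 6],
    [0, 0, 7],
    [0, 0, 8],
    [0, 0, 9],
    [0, 0, 9.8],
    [0, 0, 10.2]
  ],
  "roll": [0, 0, 0, 0, 0, 0, 0, 0],
  "claw": [0.25, 0.25, 0.25, 0.25, 0.25, 0.25, 0.25, 0.25]
}}

```text
t: 48.95
eef_pos: [0.4885, 0.329, 0.1323]
tool_rot: [0.0, -0.115, 0.993, 0.0]
contact_force: [0.0, 0.4, -0.5]
gripper_width: 0.366
grasp_force: 25.0
```

Call:
{"op": "send_rows", "data": {
  "slide": [
    [0, 0, 0],
    [0, 0, 0],
    [0, 0, 0],
    [0, 0, 0],
    [0, 0, 0],
    [0, 0, 0],
    [0, 0, 0],
    [0, 0, 0]
  ],
  "roll": [0, 0, 0, 0, 0, 0, 0, 0],
  "claw": [0.37, 0.39, 0.41, 0.44, 0.48, 0.54, 0.6, 0.7]
}}

```text
t: 49.62
eef_pos: [0.4885, 0.329, 0.1324]
tool_rot: [-0.0, -0.115, 0.993, 0.0]
contact_force: [-0.2, 0.0, -0.2]
gripper_width: 0.698
grasp_force: 0.0
```

Call:
{"op": "send_rows", "data": {
  "slide": [
    [0, 0, -3],
    [0, 0, -10],
    [0, 0, -25],
    [0, 0, -50],
    [0, 0, -80],
    [0, -30, -90],
    [0, -60, -90],
    [0, -90, -90]
  ],
  "roll": [0, 0, 0, 0, 0, 0, 0, 0],
  "claw": [0.8, 0.8, 0.8, 0.8, 0.8, 0.8, 0.8, 0.8]
}}

```text
t: 50.28
eef_pos: [0.5097, 0.2411, 0.2244]
tool_rot: [0.001, -0.115, 0.993, 0.001]
contact_force: [0.6, -0.5, -0.2]
gripper_width: 0.81
grasp_force: 0.0
```

Call:
{"op": "send_rows", "data": {
  "slide": [
    [-8, -40, 10],
    [-16, -80, 20],
    [-25, -120, 30],
    [-32, -160, 40],
    [-32, -200, 40],
    [-32, -220, 40],
    [-32, -240, 40],
    [-32, -260, 40]
  ],
  "roll": [0, 0, 0, 0, 0, 0, 0, 0],
  "claw": [0, 0, 0, 0, 0, 0, 0, 0]
}}

```text
t: 50.95
eef_pos: [0.5997, -0.0061, 0.183]
tool_rot: [0.0, -0.114, 0.993, 0.0]
contact_force: [1.0, -0.7, 0.4]
gripper_width: -0.0
grasp_force: 0.0
```

```bash
python3 - <<'E'
from plan import *
t=bot.read_camera("top");s=bot.read_camera("scene")
a=cv2.resize(t[170:300,110:240,::-1],(390,390),interpolation=cv2.INTER_CUBIC)
b=cv2.resize(s[130:230,300:420,::-1],(408,340),interpolation=cv2.INTER_CUBIC)
c=cv2.resize(t[175:308,440:550,::-1],(330,399)[:2],interpolation=cv2.INTER_CUBIC)
d=cv2.resize(s[310:410,165:285,::-1],None,fx=2.0,fy=2.0,interpolation=cv2.INTER_CUBIC)
o=np.zeros((600,800,3),np.uint8);o[:390,:390]=a;o[:340,392:800]=b;o[395:595,:240]=d
cv2.imwrite("pics/c4.png",o)
e=np.zeros((600,800,3),np.uint8);e[:399,:330]=c;e[:400,332:332+468]=cv2.resize(s[310:410,165:282,::-1],(468,400),interpolation=cv2.INTER_CUBIC);cv2.imwrite("pics/lamp.png",e)
chain([])
E
```

```text
now [600.   -9.2 183.2] 102.8 tilt 0.14
```

View pics/c4.png

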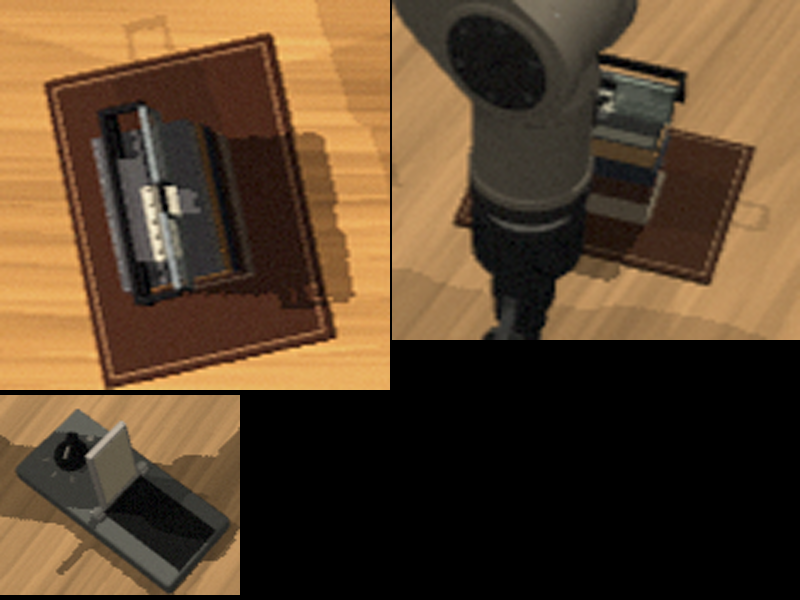

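View pics/lamp.png

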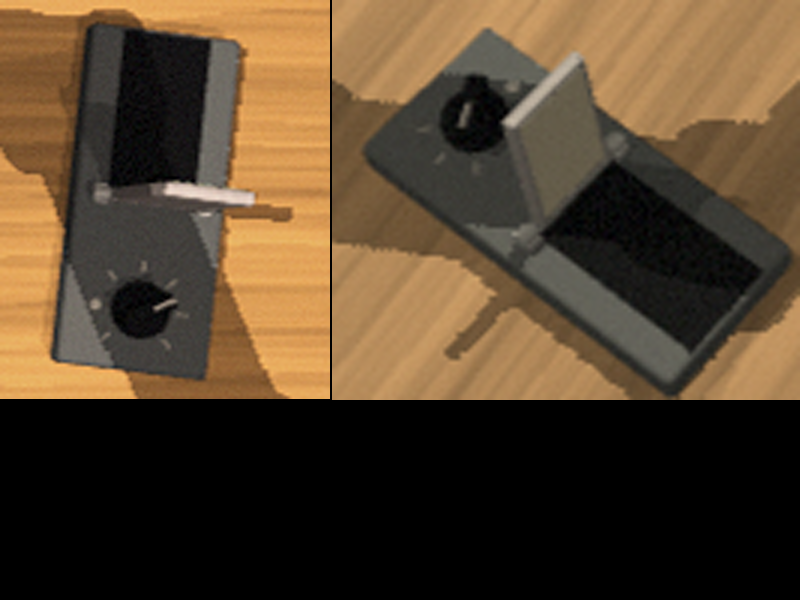

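The glasses stand upright along the pile. On the lamp crop the panel's top edge runs (165,187)–(253,200) and the dial axis is at about (141,309). The pointer is at (165,304), pointing up-right, and the night dot is at (95,304).

```bash
python3 - <<'E'
from plan import *
print(np.round(bot.get_obs()["q"],2))
T=lambda c:np.array(c,float)/3+[440,175]-.33
S=lambda c:np.array(c,float)/4+[165,310]-.37
e=[two(S((508,122)),T((165,190)))*1000,two(S((580,57)),T((253,199)))*1000]
print("panel top ends",np.round(e,1).tolist())
print("hinge knobs",onplane("top",[T((101,192)),T((207,206))],.031).round(4).tolist(),(two(S((527,238)),T((101,192)))*1000).round(1))
B=[onplane("top",T(c),.024)[0]*1000 for c in((92,27),(240,43),(206,378),(55,360))];print("base corners",np.round(B,1).tolist(),np.mean(B,0).round(1))
D=onplane("top",T((95,304)),.024)[0]*1000;print("dot",D.round(1))
r=np.array([-6.7]);c,s=np.cos(np.radians(-6.7)),np.sin(np.radians(-6.7))
for o in((492.5,-354.5),np.mean(B,0)[:2]):
    dial=np.array(o)-80*np.array([c,s]);print("dial",dial.round(1),"dot dist/ang",np.hypot(*(D[:2]-dial)).round(1),np.degrees(np.arctan2(*(D[:2]-dial)[::-1])).round(1))
P=onplane("top",[T((154,309)),T((178,299))],.051)*1000;print("pointer",P.round(1).tolist(),np.degrees(np.arctan2(P[1,1]-P[0,1],P[1,0]-P[0,0])))
E
```

```text
[-0.25  0.41  0.21  1.8  -0.1   0.94  1.79]
panel top ends [[575.2, -302.3, 119.7], [601.2, -310.5, 241.2]]
hinge knobs [[0.4975, -0.3202, 0.031], [0.488, -0.3969, 0.031]] [ 582.  -300.1  -23.2]
base corners [[618.6, -317.1, 24.0], [607.9, -425.7, 24.0], [364.3, -396.7, 24.0], [376.5, -287.5, 24.0]] [ 491.8 -356.8   24. ]
dot [ 416.9 -316.9   24. ]
dial [ 413.  -345.2] dot dist/ang 28.5 82.2
dial [ 412.4 -347.4] dot dist/ang 30.8 81.6
pointer [[413.8, -350.8, 51.0], [421.0, -368.0, 51.0]] -67.33812444096317
```

```bash
cat >> plan.py <<'E'
LO=np.array([492.3,-356.,0]);LA=np.radians(-6.7);LX=np.array([np.cos(LA),np.sin(LA),0]);LY=np.array([-LX[1],LX[0],0])
def lamp(x,y,z): return LO+x*LX+y*LY+np.array([0,0,z])
def inlamp(p): d=np.asarray(p)-LO; return np.array([d@LX,d@LY,d[2]])
E
python3 - <<'E'
from plan import *
T=lambda c:np.array(c,float)/3+[440,175]-.33
S=lambda c:np.array([c[0]-332.,c[1]])/4+[165,310]-.37
for a,b in(((508,122),(165,190)),((580,57),(253,199)),((527,238),(101,192))):
    X=two(S(a),T(b))*1000;print(X.round(1),inlamp(X).round(1))
w=lambda x,z:(*lamp(x,0,z),83.3)
chain([(560,-180,183,83.3+60),(*lamp(-60,0,180),83.3+120),w(-60,106),w(-30,106)])
E
```

```text
[ 477.9 -356.6   98.6] [-14.2  -2.2  98.6]
[ 502.  -355.9  192.8] [  9.6   1.3 192.8]
[ 478.7 -359.2  -39.2] [-13.1  -4.8 -39.2]
now [600.   -9.2 183.2] 102.8 tilt 0.14
[ 560.  -180.   183.   143.3] slide [76.8, -157.7, 0.2] roll -40.5
[ 432.7 -349.   180.   203.3] slide [211.6, 1.1, 3.0] roll -60.0
[ 432.7 -349.   106.    83.3] slide [0.0, 0.0, 74.0] roll -60.0
[ 462.5 -352.5  106.    83.3] slide [30.0, -0.0, -0.0] roll -0.0
```

```bash
python3 - <<'E'
from plan import *
T=lambda c:np.array(c,float)/3+[440,175]-.33
S=lambda c:np.array([c[0]-332.,c[1]])/4+[165,310]-.37
for a,b in(((580,57),(165,190)),((508,122),(253,199)),((527,238),(207,206)),((619,145),(101,192))):
    X=two(S(a),T(b))*1000;print(X.round(1),inlamp(X).round(1))
chain([(575,-120,200,52.8),(520,-240,200,2.8),(*lamp(-70,0,200),-47.2),(*lamp(-70,0,180),-96.7)])
E
```

```text
[ 493.1 -328.   143.1] [ -2.4  27.9 143.1]
[ 486.7 -384.   148.5] [ -2.3 -28.4 148.5]
[ 488.9 -395.6   32.6] [  1.3 -39.8  32.6]
[ 499.  -318.4   33.2] [ 2.2 38.1 33.2]
now [600.   -9.2 183.2] 102.8 tilt 0.14
[ 575.  -120.   200.    52.8] slide [48.9, -102.5, -16.8] roll 50.0
[ 520.  -240.   200.     2.8] slide [-28.7, -128.8, -0.0] roll 50.0
[ 422.8 -347.8  200.   -47.2] slide [-103.0, -102.4, -0.0] roll 50.0
[ 422.8 -347.8  180.   -96.7] slide [0.0, 0.0, 20.0] roll 49.5
```

Call:
{"op": "send_rows", "data": {
  "slide": [
    [6, -13, -2],
    [12, -26, -4],
    [18, -39, -6],
    [24, -51, -8],
    [31, -64, -10],
    [37, -77, -13],
    [43, -90, -15],
    [48.9, -102.5, -17]
  ],
  "roll": [6, 12, 18, 25, 31, 37, 44, 50],
  "claw": [0, 0, 0, 0, 0, 0, 0, 0]
}}

```text
t: 51.72
eef_pos: [0.5751, -0.1148, 0.2001]
tool_rot: [0.0, 0.318, 0.948, 0.001]
contact_force: [-0.5, -0.8, 0.1]
gripper_width: -0.0
grasp_force: 0.0
```

Call:
{"op": "send_rows", "data": {
  "slide": [
    [-3, -16, 0],
    [-7, -32, 0],
    [-10, -48, 0],
    [-14, -64, 0],
    [-18, -80, 0],
    [-21, -97, 0],
    [-25, -113, 0],
    [-28.7, -128.8, 0]
  ],
  "roll": [6, 12, 18, 25, 31, 37, 44, 50],
  "claw": [0, 0, 0, 0, 0, 0, 0, 0]
}}

```text
t: 52.38
eef_pos: [0.5209, -0.2352, 0.1999]
tool_rot: [-0.0, 0.689, 0.725, 0.001]
contact_force: [0.2, 0.3, -0.5]
gripper_width: 0.001
grasp_force: 0.0
```

Call:
{"op": "send_rows", "data": {
  "slide": [
    [-13, -13, 0],
    [-26, -26, 0],
    [-39, -38, 0],
    [-51, -51, 0],
    [-64, -64, 0],
    [-77, -77, 0],
    [-90, -90, 0],
    [-103, -102.4, 0]
  ],
  "roll": [6, 12, 18, 25, 31, 37, 44, 50],
  "claw": [0, 0, 0, 0, 0, 0, 0, 0]
}}

```text
t: 53.05
eef_pos: [0.4244, -0.3436, 0.1997]
tool_rot: [-0.0, 0.931, 0.366, 0.001]
contact_force: [-0.0, -1.1, -0.6]
gripper_width: 0.002
grasp_force: 0.0
```

Call:
{"op": "send_rows", "data": {
  "slide": [
    [0, 0, 0],
    [0, 0, 0],
    [0, 0, 5],
    [0, 0, 10],
    [0, 0, 15],
    [0, 0, 20],
    [0, 0, 20],
    [0, 0, 20]
  ],
  "roll": [7, 14, 21, 28, 35, 42, 49, 49.5],
  "claw": [0, 0, 0, 0, 0, 0, 0, 0]
}}

```text
t: 53.72
eef_pos: [0.425, -0.3429, 0.179]
tool_rot: [-0.0, 0.998, -0.057, -0.0]
contact_force: [0.2, 0.0, -0.1]
gripper_width: -0.001
grasp_force: 0.0
```

Call:
{"op": "send_rows", "data": {
  "slide": [
    [0, 0, 0],
    [0, 0, 0],
    [0, 0, 0],
    [0, 0, 0],
    [0, 0, 0],
    [0, 0, 0],
    [0, 0, 0],
    [0, 0, 0]
  ],
  "roll": [0, 0, 0, 0, 0, 0, 0, 0],
  "claw": [0, 0, 0, 0, 0, 0, 0, 0]
}}

```text
t: 54.38
eef_pos: [0.4242, -0.3443, 0.1794]
tool_rot: [-0.0, 0.998, -0.055, 0.0]
contact_force: [-1.1, 1.3, 0.6]
gripper_width: -0.001
grasp_force: 0.0
```

```bash
python3 - <<'E'
from plan import *
print(np.round(bot.get_obs()["q"],2),inlamp(pose()[0]).round(1))
chain([(*lamp(-70,0,106),83.3),(*lamp(-30,0,106),83.3),(*lamp(30,0,106),83.3)])
E
```

```text
[-0.24  0.56  1.12  1.97 -0.6   1.   -0.52] [-69.    3.7 179.4]
now [ 424.2 -344.3  179.4] -96.3 tilt 0.01
[ 422.8 -347.8  106.    83.3] slide [-1.0, 3.7, 73.4] roll 0.4
[ 462.5 -352.5  106.    83.3] slide [40.0, -0.0, -0.0] roll -0.0
[ 522.1 -359.5  106.    83.3] slide [60.0, 0.0, -0.0] roll -0.0
```

Call:
{"op": "send_rows", "data": {
  "slide": [
    [-1, 3.7, 10],
    [-1, 3.7, 20],
    [-1, 3.7, 35],
    [-1, 3.7, 50],
    [-1, 3.7, 65],
    [-1, 3.7, 73.4],
    [-1, 3.7, 73.4],
    [-1, 3.7, 73.4]
  ],
  "roll": [0.4, 0.4, 0.4, 0.4, 0.4, 0.4, 0.4, 0.4],
  "claw": [0, 0, 0, 0, 0, 0, 0, 0]
}}

```text
t: 55.05
eef_pos: [0.4223, -0.3479, 0.1055]
tool_rot: [-0.0, 0.998, -0.059, -0.001]
contact_force: [0.2, -0.1, 1.5]
gripper_width: 0.001
grasp_force: 0.0
```

Call:
{"op": "send_rows", "data": {
  "slide": [
    [5, 0, 0],
    [10, 0, 0],
    [15, 0, 0],
    [20, 0, 0],
    [25, 0, 0],
    [30, 0, 0],
    [35, 0, 0],
    [38, 0, 0]
  ],
  "roll": [0, 0, 0, 0, 0, 0, 0, 0],
  "claw": [0, 0, 0, 0, 0, 0, 0, 0]
}}

```text
t: 55.72
eef_pos: [0.4615, -0.3523, 0.106]
tool_rot: [0.0, 0.998, -0.058, 0.0]
contact_force: [1.2, -0.4, 0.5]
gripper_width: -0.001
grasp_force: 0.0
```

Call:
{"op": "send_rows", "data": {
  "slide": [
    [2, 0, 0],
    [4, 0, 0],
    [6, 0, 0],
    [8, 0, 0],
    [10, 0, 0],
    [12, 0, 0],
    [14, 0, 0],
    [16, 0, 0]
  ],
  "roll": [0, 0, 0, 0, 0, 0, 0, 0],
  "claw": [0, 0, 0, 0, 0, 0, 0, 0]
}}

```text
t: 56.38
eef_pos: [0.4759, -0.3542, 0.1059]
tool_rot: [-0.0, 0.998, -0.059, -0.0]
contact_force: [-2.6, 0.1, 1.3]
gripper_width: -0.001
grasp_force: 0.0
```

Call:
{"op": "send_rows", "data": {
  "slide": [
    [2, 0, 0],
    [4, 0, 0],
    [6, 0, 0],
    [8, 0, 0],
    [10, 0, 0],
    [12, 0, 0],
    [14, 0, 0],
    [16, 0, 0]
  ],
  "roll": [0, 0, 0, 0, 0, 0, 0, 0],
  "claw": [0, 0, 0, 0, 0, 0, 0, 0]
}}

```text
t: 57.05
eef_pos: [0.4922, -0.3559, 0.1057]
tool_rot: [-0.0, 0.998, -0.059, -0.0]
contact_force: [-3.5, -0.1, -1.3]
gripper_width: 0.002
grasp_force: 1.3
```

```bash
python3 - <<'E'
from plan import *
print(np.round(bot.get_obs()["q"],2),inlamp(pose()[0]).round(1),bot.get_obs()["contact_force"])
E
```

```text
[-0.13  0.73  0.96  1.87 -0.74  0.95 -0.52] [-1.000e-01  0.000e+00  1.057e+02] [-3.46906055 -0.14842926 -1.32402535]
```

Call:
{"op": "send_rows", "data": {
  "slide": [
    [3, 0, 0],
    [6, 0, 0],
    [9, 0, 0],
    [12, 0, 0],
    [15, 0, 0],
    [18, 0, 0],
    [21, 0, 0],
    [24, 0, 0]
  ],
  "roll": [0, 0, 0, 0, 0, 0, 0, 0],
  "claw": [0, 0, 0, 0, 0, 0, 0, 0]
}}

```text
t: 57.72
eef_pos: [0.5166, -0.3589, 0.1061]
tool_rot: [0.0, 0.998, -0.059, 0.0]
contact_force: [-3.0, 0.2, -1.7]
gripper_width: 0.001
grasp_force: 1.1
```

Call:
{"op": "send_rows", "data": {
  "slide": [
    [3, 0, 0],
    [6, 0, 0],
    [9, 0, 0],
    [12, 0, 0],
    [15, 0, 0],
    [18, 0, 0],
    [20, 0, 0],
    [20, 0, 0]
  ],
  "roll": [0, 0, 0, 0, 0, 0, 0, 0],
  "claw": [0, 0, 0, 0, 0, 0, 0, 0]
}}

```text
t: 58.38
eef_pos: [0.5368, -0.3613, 0.1061]
tool_rot: [0.0, 0.998, -0.058, 0.0]
contact_force: [-0.1, -0.2, 1.0]
gripper_width: 0.001
grasp_force: 0.1
```

Call:
{"op": "send_rows", "data": {
  "slide": [
    [-10, 0, 0],
    [-20, 0, -20],
    [-30, 0, -50],
    [-60, 0, -80],
    [-90, 0, -80],
    [-100, 0, -80],
    [-100, 0, -80],
    [-100, 0, -80]
  ],
  "roll": [0, 0, 0, 0, 0, 0, 0, 0],
  "claw": [0, 0, 0, 0, 0, 0, 0, 0]
}}

```text
t: 59.05
eef_pos: [0.4369, -0.349, 0.186]
tool_rot: [-0.0, 0.998, -0.059, 0.001]
contact_force: [-0.1, 0.3, 0.9]
gripper_width: 0.005
grasp_force: 0.0
```

```bash
python3 - <<'E'
from plan import *
print(inlamp(pose()[0]).round(1))
t=bot.read_camera("top");s=bot.read_camera("scene")
e=np.zeros((400,800,3),np.uint8);e[:399,:330]=cv2.resize(t[175:308,440:550,::-1],(330,399),interpolation=cv2.INTER_CUBIC);e[:400,332:]=cv2.resize(s[310:410,165:282,::-1],(468,400),interpolation=cv2.INTER_CUBIC);cv2.imwrite("pics/lamp2.png",e)
E
```

```text
[-55.9   0.5 186. ]
```

View pics/lamp2.png

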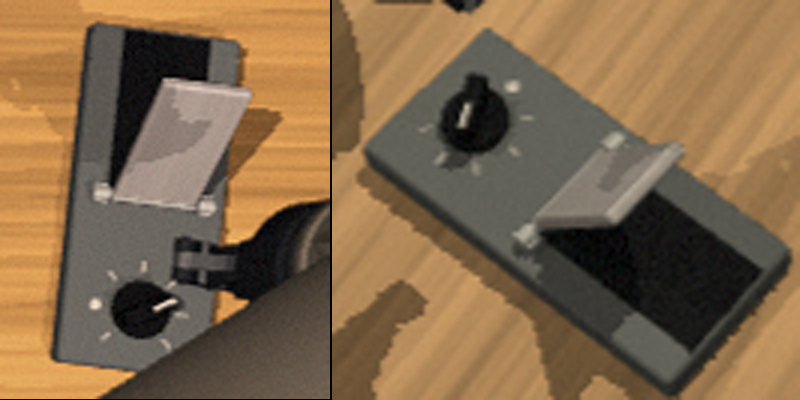

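```bash
python3 - <<'E'
from plan import *
T=lambda c:np.array(c,float)/3+[440,175]-.33
S=lambda c:np.array([c[0]-332.,c[1]])/4+[165,310]-.37
for a,b in(((680,147),(163,82)),((618,224),(250,92)),((672,143),(163,84)),((607,221),(249,97))):
    X=inlamp(two(S(a),T(b))*1000);print(X.round(1),np.degrees(np.arctan2(X[2]-31,X[0])).round(1),np.hypot(X[2]-31,X[0]).round(1))
E
```

```text
[ 70.9  28.3 120. ] 51.5 113.8
[ 73.7 -29.1 119.2] 50.1 114.9
[ 67.7  27.6 122.1] 53.4 113.6
[ 68.7 -30.3 118.7] 51.9 111.4
```

Call:
{"op": "send_rows", "data": {
  "slide": [
    [30, 0, 0],
    [60, 0, 20],
    [80, 0, 40],
    [85, 0, 60],
    [88, 0, 75],
    [90, 0, 80],
    [92, 0, 80],
    [95, 0, 80]
  ],
  "roll": [0, 0, 0, 0, 0, 0, 0, 0],
  "claw": [0, 0, 0, 0, 0, 0, 0, 0]
}}

```text
t: 59.82
eef_pos: [0.5306, -0.3612, 0.1064]
tool_rot: [0.0, 0.998, -0.059, -0.0]
contact_force: [0.3, -0.1, 0.4]
gripper_width: -0.001
grasp_force: 0.0
```

Call:
{"op": "send_rows", "data": {
  "slide": [
    [3, 0, 0],
    [6, 0, 0],
    [9, 0, 0],
    [12, 0, 0],
    [14, 0, 0],
    [16, 0, 0],
    [17.3, 0, 0],
    [17.3, 0, 0]
  ],
  "roll": [0, 0, 0, 0, 0, 0, 0, 0],
  "claw": [0, 0, 0, 0, 0, 0, 0, 0]
}}

```text
t: 60.48
eef_pos: [0.5486, -0.3626, 0.106]
tool_rot: [0.0, 0.998, -0.059, 0.0]
contact_force: [-0.7, -0.3, 0.2]
gripper_width: -0.001
grasp_force: 0.4
```

Call:
{"op": "send_rows", "data": {
  "slide": [
    [0, 0, 0],
    [-10, 0, 0],
    [-20, 0, -20],
    [-30, 0, -50],
    [-60, 0, -80],
    [-90, 0, -80],
    [-120, 0, -80],
    [-120, 0, -80]
  ],
  "roll": [0, 0, 0, 0, 0, 0, 0, 0],
  "claw": [0, 0, 0, 0, 0, 0, 0, 0]
}}

```text
t: 61.15
eef_pos: [0.4222, -0.3486, 0.1862]
tool_rot: [-0.001, 0.998, -0.062, -0.0]
contact_force: [-0.2, -0.6, 0.2]
gripper_width: -0.002
grasp_force: 0.0
```

```bash
python3 - <<'E'
from plan import *
print(inlamp(pose()[0]).round(1),np.round(bot.get_obs()["q"],2))
t=bot.read_camera("top");s=bot.read_camera("scene")
e=np.zeros((400,800,3),np.uint8);e[:399,:330]=cv2.resize(t[175:308,440:550,::-1],(330,399),interpolation=cv2.INTER_CUBIC);e[:400,332:]=cv2.resize(s[310:410,165:282,::-1],(468,400),interpolation=cv2.INTER_CUBIC);cv2.imwrite("pics/lamp3.png",e)
chain([(*lamp(-80,0,150),-158)])
E
```

```text
[-70.4  -0.8 186.2] [-0.24  0.55  1.12  1.95 -0.59  1.02 -0.54]
now [ 428.  -348.2  186.2] -96.8 tilt 0.12
[ 412.8 -346.7  150.  -158. ] slide [-15.3, 0.2, 36.2] roll 61.2
```

View pics/lamp3.png

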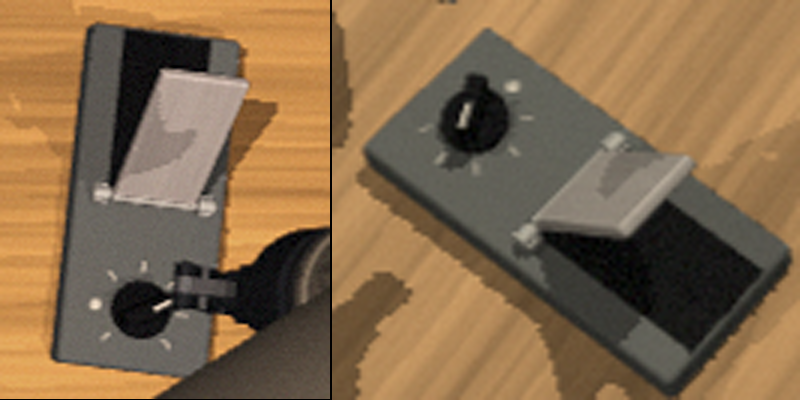

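The panel's free edge has dropped. It now runs (162,71)–(247,82) in the top crop and (692,159)–(628,234) in the scene crop.

```bash
python3 - <<'E'
from plan import *
T=lambda c:np.array(c,float)/3+[440,175]-.33
S=lambda c:np.array([c[0]-332.,c[1]])/4+[165,310]-.37
for a,b in(((692,159),(162,73)),((630,234),(247,83)),((684,155),(162,75)),((618,231),(246,88))):
    X=inlamp(two(S(a),T(b))*1000);print(X.round(1),np.degrees(np.arctan2(X[2]-31,X[0])).round(1),np.hypot(X[2]-31,X[0]).round(1))
E
```

```text
[ 78.4  28.4 114.5] 46.8 114.5
[ 80.6 -28.1 114.2] 45.9 115.9
[ 75.2  27.6 116.6] 48.7 114.0
[ 75.4 -29.6 113.7] 47.6 111.9
```

```bash
python3 - <<'E'
from plan import *
t=np.mean([bot.read_camera("top").astype(float) for _ in range(2)],0);s=np.mean([bot.read_camera("scene").astype(float) for _ in range(2)],0)
def prof(n,im,y,a=(45,0),r=None):
    xs=np.arange(60,105,1.)
    P=np.array([proj(n,lamp(x,y,31+78)/1000) for x in xs])
    g=cv2.remap(im.astype(np.float32),P[:,0].astype(np.float32).reshape(1,-1),P[:,1].astype(np.float32).reshape(1,-1),cv2.INTER_LINEAR).mean(-1)[0]
    return xs,P,cv2.GaussianBlur(g.reshape(1,-1),(1,1),0)[0]
for y in(-15,-5,5,15):
    out=[]
    for n,im in(("scene",s),("top",t)):
        xs,P,g=prof(n,im,y)
        if y==5: print(n,g.astype(int)[::2].tolist())
        hi=np.argmax(np.convolve(g,np.ones(3)/3,"same")[1:-1])+1
        lv=(g[:30].max()+np.percentile(g,5))/2
        i=np.where((g[:-1]>=lv)&(g[1:]<lv))[0][0]; f=(g[i]-lv)/(g[i]-g[i+1])
        out.append(P[i]*(1-f)+P[i+1]*f)
    X=inlamp(two(*out)*1000);print(y,X.round(1),"corner angle",np.degrees(np.arctan2(X[2]-31,X[0])).round(1),np.hypot(X[2]-31,X[0]).round(1))
E
```

```text
-15 [ 80.9 -15.  109.8] corner angle 44.2 112.9
-5 [ 80.7  -5.  109.7] corner angle 44.3 112.7
scene [132, 135, 136, 135, 136, 137, 153, 156, 142, 126, 102, 81, 73, 77, 76, 79, 77, 77, 75, 79, 75, 74, 76]
top [166, 166, 165, 165, 165, 165, 165, 166, 178, 184, 158, 91, 17, 17, 18, 16, 20, 19, 18, 18, 18, 12, 26]
5 [ 80.5   4.9 110.9] corner angle 44.8 113.5
15 [ 80.9  14.8 111.6] corner angle 44.9 114.2
```

Call:
{"op": "send_rows", "data": {
  "slide": [
    [30, 0, 0],
    [60, 0, 10],
    [90, 0, 30],
    [100, 0, 60],
    [105, 0, 75],
    [108, 0, 80],
    [110, 0, 80],
    [112, 0, 80]
  ],
  "roll": [0, 0, 0, 0, 0, 0, 0, 0],
  "claw": [0, 0, 0, 0, 0, 0, 0, 0]
}}

```text
t: 62.12
eef_pos: [0.5396, -0.3626, 0.1069]
tool_rot: [0.0, 0.998, -0.06, -0.0]
contact_force: [-0.2, -0.4, 0.1]
gripper_width: 0.001
grasp_force: 0.0
```

Call:
{"op": "send_rows", "data": {
  "slide": [
    [2, 0, 0],
    [4, 0, 0],
    [6, 0, 0],
    [8, 0, 0],
    [9, 0, 0],
    [10, 0, 0],
    [10.7, 0, 0],
    [10.7, 0, 0]
  ],
  "roll": [0, 0, 0, 0, 0, 0, 0, 0],
  "claw": [0, 0, 0, 0, 0, 0, 0, 0]
}}

```text
t: 62.78
eef_pos: [0.5505, -0.3629, 0.1058]
tool_rot: [-0.0, 0.998, -0.059, -0.0]
contact_force: [-1.9, 0.2, 0.8]
gripper_width: -0.003
grasp_force: 0.8
```

Call:
{"op": "send_rows", "data": {
  "slide": [
    [0, 0, 0],
    [-10, 0, 0],
    [-20, 0, -20],
    [-30, 0, -50],
    [-60, 0, -80],
    [-90, 0, -80],
    [-120, 0, -80],
    [-120, 0, -80]
  ],
  "roll": [0, 0, 0, 0, 0, 0, 0, 0],
  "claw": [0, 0, 0, 0, 0, 0, 0, 0]
}}

```text
t: 63.45
eef_pos: [0.4251, -0.3489, 0.1862]
tool_rot: [-0.001, 0.998, -0.062, -0.0]
contact_force: [-0.9, -0.4, -0.8]
gripper_width: 0.0
grasp_force: 0.0
```

Call:
{"op": "send_rows", "data": {
  "slide": [
    [-5, 0, 0],
    [-10, 0, 10],
    [-15, 0, 20],
    [-18, 0, 30],
    [-18, 0, 36],
    [-18, 0, 36],
    [-18, 0, 36],
    [-18, 0, 36]
  ],
  "roll": [7, 14, 21, 28, 35, 42, 49, 56],
  "claw": [0, 0.1, 0.2, 0.3, 0.4, 0.5, 0.5, 0.5]
}}

```text
t: 64.12
eef_pos: [0.4137, -0.3466, 0.1498]
tool_rot: [-0.0, 0.852, -0.523, 0.0]
contact_force: [-0.1, -1.0, -0.1]
gripper_width: 0.5
grasp_force: 0.0
```

Call:
{"op": "send_rows", "data": {
  "slide": [
    [0, 0, 0],
    [0, 0, 0],
    [0, 0, 0],
    [0, 0, 0],
    [0, 0, 0],
    [0, 0, 0],
    [0, 0, 0],
    [0, 0, 0]
  ],
  "roll": [5, 5, 5, 5, 5, 5, 5, 5],
  "claw": [0.5, 0.5, 0.5, 0.5, 0.5, 0.5, 0.5, 0.5]
}}

```text
t: 64.78
eef_pos: [0.4139, -0.3467, 0.1501]
tool_rot: [-0.0, 0.83, -0.557, 0.0]
contact_force: [0.3, -0.3, -0.2]
gripper_width: 0.502
grasp_force: 0.0
```

```bash
python3 - <<'E'
from plan import *
print(inlamp(pose()[0]).round(1),np.round(bot.get_obs()["q"],2))
chain([(*lamp(-80,0,100),-158),(*lamp(-80,0,38),-158)])
s=bot.read_camera("scene").astype(np.float32)
for y in(-5,5):
    xs=np.arange(60,105,1.);P=np.array([proj("scene",lamp(x,y,109)/1000) for x in xs],np.float32)
    print(cv2.remap(s,P[:,0].reshape(1,-1),P[:,1].reshape(1,-1),cv2.INTER_LINEAR).mean(-1)[0].astype(int)[::2].tolist())
E
```

```text
[-7.890e+01  1.000e-01  1.501e+02] [-0.3   0.77  1.31  2.01 -0.87  1.09 -1.33]
now [ 413.9 -346.7  150.1] -157.7 tilt 0.03
[ 412.8 -346.7  100.  -158. ] slide [-0.5, 1.0, 50.1] roll 0.3
[ 412.8 -346.7   38.  -158. ] slide [0.0, 0.0, 62.0] roll -0.0
[137, 137, 136, 136, 137, 136, 142, 160, 154, 139, 123, 86, 41, 23, 20, 18, 22, 21, 21, 23, 22, 19, 18]
[136, 138, 139, 139, 140, 141, 144, 163, 158, 144, 128, 102, 79, 80, 78, 82, 78, 78, 76, 77, 74, 74, 74]
```

Call:
{"op": "send_rows", "data": {
  "slide": [
    [-0.5, 1, 10],
    [-0.5, 1, 20],
    [-0.5, 1, 30],
    [-0.5, 1, 40],
    [-0.5, 1, 50],
    [-0.5, 1, 60],
    [-0.5, 1, 60],
    [-0.5, 1, 60]
  ],
  "roll": [0, 0, 0, 0, 0, 0, 0, 0],
  "claw": [0.5, 0.5, 0.5, 0.5, 0.5, 0.5, 0.5, 0.5],
  "force": 40
}}

```text
t: 65.5
eef_pos: [0.4124, -0.3466, 0.0894]
tool_rot: [0.0, 0.83, -0.557, -0.001]
contact_force: [0.2, -0.5, -0.6]
gripper_width: 0.499
grasp_force: 0.0
```

```bash
python3 - <<'E'
from plan import *
print(inlamp(pose()[0]).round(1),np.round(bot.get_obs()["q"],2))
chain([(*lamp(-80,0,36),-158)])
E
```

```text
[-80.5   0.1  89.4] [-0.24  0.83  1.2   2.05 -0.96  0.99 -1.27]
now [ 412.4 -346.6   89.4] -157.8 tilt 0.07
[ 412.8 -346.7   36.  -158. ] slide [0.3, -0.4, 53.4] roll 0.2
```

Call:
{"op": "send_rows", "data": {
  "slide": [
    [0, 0, 10],
    [0, 0, 20],
    [0, 0, 30],
    [0, 0, 40],
    [0, 0, 47],
    [0, 0, 51],
    [0, 0, 53],
    [0, 0, 53]
  ],
  "roll": [0, 0, 0, 0, 0, 0, 0, 0],
  "claw": [0.5, 0.5, 0.5, 0.5, 0.5, 0.5, 0.5, 0.5]
}}

```text
t: 66.17
eef_pos: [0.4126, -0.3467, 0.0366]
tool_rot: [0.0, 0.83, -0.557, -0.0]
contact_force: [0.3, -0.0, 0.5]
gripper_width: 0.499
grasp_force: 0.0
```

Call:
{"op": "send_rows", "data": {
  "slide": [
    [0, 0, 0],
    [0, 0, 0],
    [0, 0, 0],
    [0, 0, 0],
    [0, 0, 0],
    [0, 0, 0],
    [0, 0, 0],
    [0, 0, 0]
  ],
  "roll": [0, 0, 0, 0, 0, 0, 0, 0],
  "claw": [0.4, 0.3, 0.25, 0.2, 0.15, 0.1, 0.05, 0]
}}

```text
t: 66.83
eef_pos: [0.4126, -0.3468, 0.0373]
tool_rot: [0.0, 0.83, -0.557, 0.0]
contact_force: [-1.6, 2.4, 6.1]
gripper_width: 0.129
grasp_force: 40.6
```

```bash
python3 - <<'E'
from plan import *
o=bot.get_obs();print(inlamp(pose()[0]).round(1),np.round(o["q"],2),o["contact_force"],o["torque"],o["gripper_width"])
chain([(*lamp(-80,0,36),-6.7)])
E
```

```text
[-80.3  -0.2  37.3] [-0.18  0.89  1.11  2.07 -1.06  0.92 -1.21] [-1.62814131  2.39018003  6.07979721] [ 0.2388153   0.41417726 -0.03411876] 0.12855017536643573
now [ 412.6 -346.8   37.3] -157.8 tilt 0.01
[ 412.8 -346.7   36.    -6.7] slide [-0.0, -0.3, 1.3] roll 28.9
```

Call:
{"op": "send_rows", "data": {
  "slide": [
    [0, 0, 0],
    [0, 0, 0],
    [0, 0, 0],
    [0, 0, 0],
    [0, 0, 0],
    [0, 0, 0],
    [0, 0, 0],
    [0, 0, 0]
  ],
  "roll": [-5, -11, -17, -23, -29, -35, -41, -46],
  "claw": [0, 0, 0, 0, 0, 0, 0, 0]
}}

```text
t: 67.5
eef_pos: [0.412, -0.3474, 0.0373]
tool_rot: [0.0, 0.982, -0.187, -0.0]
contact_force: [-2.9, -0.5, 3.7]
gripper_width: 0.128
grasp_force: 40.4
```

Call:
{"op": "send_rows", "data": {
  "slide": [
    [0, 0, 0],
    [0, 0, 0],
    [0, 0, 0],
    [0, 0, 0],
    [0, 0, 0],
    [0, 0, 0],
    [0, 0, 0],
    [0, 0, 0]
  ],
  "roll": [-6, -12, -18, -24, -30, -36, -42, -48],
  "claw": [0, 0, 0, 0, 0, 0, 0, 0]
}}

```text
t: 68.17
eef_pos: [0.412, -0.3481, 0.0373]
tool_rot: [0.001, 0.973, 0.229, -0.0]
contact_force: [-2.8, -2.8, 1.2]
gripper_width: 0.128
grasp_force: 40.1
```

Call:
{"op": "send_rows", "data": {
  "slide": [
    [0, 0, 0],
    [0, 0, 0],
    [0, 0, 0],
    [0, 0, 0],
    [0, 0, 0],
    [0, 0, 0],
    [0, 0, 0],
    [0, 0, 0]
  ],
  "roll": [-6, -12, -18, -24, -30, -36, -42, -46],
  "claw": [0, 0, 0, 0, 0, 0, 0, 0]
}}

```text
t: 68.83
eef_pos: [0.4126, -0.3486, 0.0374]
tool_rot: [0.001, 0.807, 0.591, -0.0]
contact_force: [-2.2, -4.1, -0.5]
gripper_width: 0.123
grasp_force: 39.8
```

Call:
{"op": "send_rows", "data": {
  "slide": [
    [0, 0, 0],
    [0, 0, 0],
    [0, 0, 0],
    [0, 0, 0],
    [0, 0, 0],
    [0, 0, 0],
    [0, 0, 0],
    [0, 0, 0]
  ],
  "roll": [-2, -5, -8, -11.1, -11.1, -11.1, -11.1, -11.1],
  "claw": [0, 0, 0, 0, 0, 0, 0, 0]
}}

```text
t: 69.5
eef_pos: [0.4128, -0.3486, 0.0374]
tool_rot: [0.001, 0.748, 0.664, -0.001]
contact_force: [-0.2, -6.0, -0.5]
gripper_width: 0.13
grasp_force: 39.9
```

```bash
python3 - <<'E'
from plan import *
o=bot.get_obs();print(inlamp(pose()[0]).round(1),np.round(o["q"],2),o["contact_force"],o["torque"],o["gripper_width"])
chain([(*lamp(-80,0,36),-6.7)])
E
```

```text
[-79.8  -1.9  37.4] [ 0.21  0.58  0.49  2.05 -0.45  0.62  0.88] [-0.22654026 -5.96001455 -0.5397452 ] [-1.17682444  0.17443873  0.03079149] 0.1300610355006666
now [ 412.8 -348.6   37.4] -6.8 tilt 0.18
[ 412.8 -346.7   36.    -6.7] slide [1.9, -0.2, 1.4] roll -0.1
```

Call:
{"op": "send_rows", "data": {
  "slide": [
    [0, 0, 0],
    [0, 0, 0],
    [0, 0, 0],
    [0, 0, 0],
    [0, 0, 0],
    [0, 0, 0],
    [0, 0, 0],
    [0, 0, 0]
  ],
  "roll": [0, 0, 0, 0, 0, 0, 0, 0],
  "claw": [0.15, 0.2, 0.3, 0.4, 0.5, 0.5, 0.5, 0.5]
}}

```text
t: 70.17
eef_pos: [0.4128, -0.3466, 0.037]
tool_rot: [-0.0, 0.747, 0.665, 0.0]
contact_force: [0.0, -0.1, 0.0]
gripper_width: 0.498
grasp_force: 0.0
```

Call:
{"op": "send_rows", "data": {
  "slide": [
    [0, 0, -10],
    [0, 0, -40],
    [0, 0, -75],
    [0, 0, -110],
    [0, 0, -140],
    [0, 0, -150],
    [0, 0, -150],
    [0, 0, -150]
  ],
  "roll": [0, 0, 0, 0, 0, 0, 0, 0],
  "claw": [0.5, 0.5, 0.5, 0.5, 0.5, 0.5, 0.5, 0.5]
}}

```text
t: 70.83
eef_pos: [0.4128, -0.3464, 0.1872]
tool_rot: [0.0, 0.747, 0.665, 0.0]
contact_force: [0.3, 0.1, 1.0]
gripper_width: 0.5
grasp_force: 0.0
```

Call:
{"op": "send_rows", "data": {
  "slide": [
    [30, 10, 0],
    [60, 20, 0],
    [90, 30, 0],
    [120, 40, 0],
    [150, 50, 0],
    [180, 60, 0],
    [200, 60, 0],
    [200, 60, 0]
  ],
  "roll": [0, 0, 0, 0, 0, 0, 0, 0],
  "claw": [0.5, 0.5, 0.5, 0.5, 0.5, 0.5, 0.5, 0.5]
}}

```text
t: 71.5
eef_pos: [0.4956, -0.1493, 0.1847]
tool_rot: [-0.002, 0.744, 0.668, -0.001]
contact_force: [0.6, 0.3, -1.1]
gripper_width: 0.5
grasp_force: 0.0
```

```bash
python3 - <<'E'
from plan import *
print(pose()[0].round(1))
t=bot.read_camera("top");s=bot.read_camera("scene")
def blobs(n,im,lo,R):
    c=proj(n,lamp(-80,0,40)/1000);x0,y0=(c-R).astype(int)
    k=4;g=cv2.resize(cv2.cvtColor(im[y0:y0+2*R,x0:x0+2*R],cv2.COLOR_RGB2GRAY),None,fx=k,fy=k,interpolation=cv2.INTER_CUBIC)
    m=(g>lo).astype(np.uint8);q,l,st,ce=cv2.connectedComponentsWithStats(m)
    for i in range(1,q):
        if st[i,4]<25 or st[i,4]>2000: continue
        uv=(ce[i]+.5)/k-.5+[x0,y0]
        # principal axis
        p=np.argwhere(l==i)[:,::-1].astype(np.float32);w,v=np.linalg.eigh(np.cov(p.T))
        for z in(.024,.051):
            e=[uv+d*v[:,1]*np.sqrt(w[1])*1.7/k for d in(-1,1)]
            X=[inlamp(x*1000)+[80,0,0] for x in onplane(n,[uv,*e],z)]
            print(n,"z",z,"area",st[i,4],"pos",X[0][:2].round(1),"r",np.hypot(*X[0][:2]).round(1),"ang",np.degrees(np.arctan2(X[0][1],X[0][0])).round(1),"line ang",np.degrees(np.arctan2(*(X[2]-X[1])[[1,0]])).round(1),"elong",np.sqrt(w[1]/w[0]).round(1))
blobs("top",t,120,20);blobs("scene",s,130,22)
print("pile glasses dark rect", rectpose("top",cv2.convexHull(cover(t,(125,190,215,290),lambda H,S,V:V<40)),.14))
E
```

```text
[ 495.6 -149.3  184.7]
top z 0.024 area 374 pos [37.9  7. ] r 38.5 ang 10.5 line ang 159.4 elong 1.7
top z 0.051 area 374 pos [36.2 15.4] r 39.4 ang 23.1 line ang 159.4 elong 1.7
top z 0.024 area 139 pos [32.  -2.1] r 32.0 ang -3.8 line ang 172.7 elong 1.8
top z 0.051 area 139 pos [30.4  6.5] r 31.1 ang 12.0 line ang 172.7 elong 1.8
top z 0.024 area 126 pos [ 22.4 -23.8] r 32.7 ang -46.8 line ang 133.8 elong 2.5
top z 0.051 area 126 pos [ 21.1 -14.7] r 25.7 ang -35.0 line ang 133.8 elong 2.5
top z 0.024 area 205 pos [ 1.5 -0.1] r 1.5 ang -5.1 line ang 91.1 elong 5.3
top z 0.051 area 205 pos [0.6 8.4] r 8.4 ang 85.6 line ang 91.1 elong 5.3
top z 0.024 area 30 pos [  0.2 -36.7] r 36.7 ang -89.6 line ang -128.3 elong 1.1
top z 0.051 area 30 pos [ -0.5 -27.3] r 27.3 ang -91.1 line ang -128.3 elong 1.1
top z 0.024 area 139 pos [-21.4 -23.8] r 32.0 ang -132.0 line ang -133.4 elong 2.1
top z 0.051 area 139 pos [-21.6 -14.7] r 26.1 ang -145.9 line ang -133.4 elong 2.1
scene z 0.024 area 40 pos [-22.8  22.3] r 31.9 ang 135.6 line ang -54.1 elong 1.8
scene z 0.051 area 40 pos [-8.4 13.2] r 15.6 ang 122.3 line ang -54.1 elong 1.8
scene z 0.024 area 109 pos [-14.8  20. ] r 24.9 ang 126.6 line ang -91.3 elong 5.5
scene z 0.051 area 109 pos [-0.6 11. ] r 11.0 ang 93.1 line ang -91.3 elong 5.5
scene z 0.024 area 149 pos [-0.2 32.4] r 32.4 ang 90.4 line ang -128.5 elong 1.3
scene z 0.051 area 149 pos [13.7 23.2] r 26.9 ang 59.3 line ang -128.5 elong 1.3
scene z 0.024 area 34 pos [31.5  0.3] r 31.5 ang 0.6 line ang 174.1 elong 2.1
scene z 0.051 area 34 pos [44.8 -8.3] r 45.6 ang -10.5 line ang 174.1 elong 2.1
scene z 0.024 area 25 pos [ 21.8 -22.2] r 31.1 ang -45.5 line ang -43.4 elong 1.9
scene z 0.051 area 25 pos [ 35.3 -30.3] r 46.5 ang -40.6 line ang -43.4 elong 1.9
pile glasses dark rect (array([489.2, 274.7]), 13.5, array([93.1,  9.2]))
```

```bash
python3 -c "
from station import bot
print(bot.hand_in())"
```

```text
the job is handed in; nothing more can be done
None
```

The job is handed in at about 71 s of the 210 s allowed, with no verdict returned: all five books are stacked on the mat with the glasses on top, the panel was measured at about 46° and then nudged roughly 1° lower, and the dimmer was turned last to within about 1° of the night dot.

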